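Finish the disc-spring pack on the leaning arbor

TASK

Two conical spring washers are already fitted on the oiled arbor that leans in the angle vise, the first with its wide end on the collar and the second the other way round. Take the two conical washers from the rack and slide them onto the arbor one after the other, so that the faces go on alternating (wide end on wide end, then small end on small end) and the whole pack of four lies closed up against the collar; do not drop them. Leave the flat brass ring in the rack, and the other things on the bench where they are.

Things in the scene. Friction and masses are not known exactly. Their poses are not given: they have to be found in the camera images.
- arbor: Oiled steel arbor, 27 mm thick, leaning 50 degrees from vertical, away from the robot. Origin: centre of the collar's face, 125 mm above the bench, where washer 1 rests. z: along the arbor to its tip (straight to 62 mm, then a round nose to 75 mm). x: square to it, 40 degrees below level on the far side; y: level. A washer let go on it slides down to the pack.
- arbor_tip (a point): Middle of the arbor's tip, 75 mm along the arbor from the collar's face. Axes as the arbor's. A closed-up pack of four with alternating faces is 40 mm long: washer centres 5, 15, 25 and 35 mm from the collar's face. Washers on the arbor hang off its axis towards the arbor's x, the two fitted ones by 2 mm.
- vise: Grey angle vise, fixed, that holds the arbor; it stands left or right on the bench, turned a little. Origin: on the bench below the centre of the collar's face; x: the way the arbor leans; z: up. The collar is 66 mm wide, 12 mm thick; jaws and bed lie behind it, within 35 mm of the arbor's axis to front and back, 75 mm (screw 105) sideways.
- rack: Fixed plywood rack, 100 (x) by 180 (y) mm, base 10 mm. Three rings stand on edge on two dowels at y = -46, 0, 46 mm, axes along the rack's y, centres 57 mm above the bench, leaning up to 8 degrees towards their small end. Steel pins, 53 mm high, within 14 mm (x) and 15 mm (y) of each ring's middle, keep them up; beside the rims at half height is free. Origin: centre of the underside.
- washer_a_mid (a point): A loose conical spring washer on edge in the rack: bright steel, dark hollow side, 68 mm outside, 32 mm bore, 10 mm high, 110 g. Wide end: flat edge 61 to 68 mm across, outer rim 4 mm tall; small end: flat edge 32 to 41 mm. Point: on the axis, half-way up. z: along the axis from wide to small end, to either side in the rack. The rim's middle, to grip across, is 3 mm towards the wide end.
- washer_a_small (a point): The centre of the small end of that washer: 5 mm along +z from washer_a_mid.
- washer_b_mid (a point): The other loose conical washer, in another place of the rack, facing either way. Same size and kind as the washer of washer_a_mid; point and axes alike.
- washer_b_small (a point): The centre of the small end of that washer: 5 mm along +z from washer_b_mid.
- washer_1_mid (a point): First washer on the arbor, already fitted, does not move; same kind, point and axes: wide end on the collar, small end towards the tip.
- washer_1_small (a point): The centre of the small end of the first washer: 5 mm along +z from washer_1_mid.
- washer_2_mid (a point): Second washer on the arbor, already fitted, does not move; same kind, point and axes: small end on the small end of the first, wide end towards the tip.
- washer_2_small (a point): The centre of the small end of the second washer: 5 mm along +z from washer_2_mid.
- flat_ring_mid (a point): Centre of a flat brass ring, 68 mm outside, 32 mm bore, 6 mm thick, on edge in the third place of the rack; it stays there.
- grease_tin: Bystander: green tin, 72 mm wide, 50 mm high. Origin: underside.
- screwdriver: Bystander: yellow-handled screwdriver lying between vise and rack. Origin: underside, near its middle.
- lock_nut: Bystander: steel hexagon nut, 45 mm, 18 mm high. Origin: underside.
Not all that is in view belongs to the job. Leave any blue or red look-alike of the part that bears washer_b_mid alone.

How it is judged:
By the outcome, as a careful person would: the job done as asked, in the order asked, and still so for the second after the job is handed in, with the robot touching nothing.
It also fails if it takes over 53 s, if anything falls off the work surface, if the arm or the gripper's body presses on something with over 40 N, if the wrist force passes 120 N, or if a joint passes its speed limit or range.

ROBOT

A 6-joint arm with a two-finger parallel gripper is mounted at the origin on the work surface. World frame = base frame: x ahead of the robot, y to its left, z up, the work surface at z = 0. Lengths are in mm, angles in rad, forces in N, time in s.
With the tool pointing down it reaches from about 300 to 775 mm from the base axis. Payload 14.6 kg.
Tool frame: the origin (TCP) lies between the finger pads; the fingertips stand 11 mm ahead of it and the grasp point (between the pads) lies 8 mm behind it; z points along the fingers, y is the direction in which the jaws open and shut (so a half turn about z gives the same grasp; the last joint's range is limited). The gripper opens to 94 mm and grips with 3 to 60 N. Pads are 16 mm wide; open, the fingers measure 119 mm over their backs; the gripper's body (75 mm by 177 mm) begins 78 mm behind the grasp point.
Start: joints at [-1.329, 0.3, 1.521, -0, 1.321, -0.067], TCP at [167.147, -523.976, 216.446] pointing down, gripper open.
Joint ranges: [-3.03, 3.03], [-0.79, 2.21], [0.23, 2.52], [-1.04, 4.18], [0, 3.07], [-2.55, 2.55]. Speed limits (rad/s): [2.22, 2.22, 2.57, 3.14, 3.14, 3.14].

INTERFACE

Orientations are given as [roll, pitch, yaw] about the fixed x, y, z axes, in that order (R = Rz(yaw) Ry(pitch) Rx(roll)).
In Python, from cell import * gives the robot as it stands.
- The arm moves only by the tool arm_command, never from a script. Its argument "deltas" is a list of rows, each an object with "xyz": the shift along the world's x, y, z in m, a list of three; "turn": the turn, a rotation vector about the world's x, y, z in rad, a list of three. A call has 1 to 12 rows; each row shifts and turns the commanded pose from where the row before left it; what a row does not reach is not made up. A row lasts 1/8 s, in which the tool goes at most 62.5 mm and 10.7 degrees, less where a joint would pass 70% of its speed; a pose out of reach is approached as far as the arm can. A call with a gripper value outside its range is refused whole. "gripper" is the closure, from 0 (fully open) to 1 (shut), set as the call begins (left out, the last holds). The fingers move at their own pace and stop on an object; "force" is the grip in N (left out, the last holds). Time passes only in rows, so rows that do not move let the fingers close. It gives the time, the measured TCP pose, the force and the opening at its end, in the units of the state.
- read_state(): the state, without advancing time (a new reading comes with each control period).
- camera(name): name is "scene" or "top" or "wrist"; returns a dict with "color" (384x512x3 uint8, red, green, blue), "fx", "fy", "cx", "cy" (pixels), "rvec" (rotation vector, rad) and "tvec" (3), from world to camera coordinates, as OpenCV has them; the wrist camera has in their place "mount" (4x4, takes a point from camera to tool coordinates, whose origin is the TCP and whose axes are the flange's). Camera axes: x right, y down, z forward; pixel columns grow to the right and rows downward; lengths in mm; the calibration is good to about 2 mm. A picture is of the moment at which its call begins: read the wrist's pose just before it. There is no depth.
- sign_off(): hands the job in, once; it reports no verdict.
The state is a dict: "clock": time; "joints": joint angles; "qd": joint speeds; "effort": joint torques, N m; "eef_pos": TCP position; "eef_rot": TCP orientation; "wrist_force": force on the tool from outside, world axes, zero at the start; "moment": the same for the moment, N m; "finger_gap": finger opening in mm.
Only numpy, scipy, OpenCV 4.12 (cv2) and the standard library are available. Lean on these libraries where they do the work, as an engineer would, in place of code of your own. Each camera call takes 0.05 s, during which the arm holds its last target.

## Working session

There is one attempt and no reset: what is moved stays moved. The work goes in short steps, Python scripts to look and compute and a tool call to move; the robot and the scene stay as the last step left them, time stands still between calls to the robot, and variables do not carry over. Pictures are saved under pics/ and viewed, and the job is handed in when it is done.

Besides the shell and the picture viewer there is one more tool, called after "Request:" in YAML: its name, and indented under it one key for each argument. arm_command: Moves the arm, as the interface text tells. Its arguments: {"type":"object","properties":{"deltas":{"type":"array","items":{"type":"object","properties":{"xyz":{"type":"array","items":{"type":"number"}},"turn":{"type":"array","items":{"type":"number"}}}}},"gripper":{"type":"number"},"force":{"type":"number"}},"required":["deltas"]}

```bash
ls -la; mkdir -p pics; cat > h.py <<'E'
from cell import *
import numpy as np, cv2
from scipy.spatial.transform import Rotation as R
def snap(n,fn):
    s=read_state(); c=camera(n); cv2.imwrite('pics/'+fn+'.png',c['color'][:,:,::-1])
    import pickle; pickle.dump((s,c),open('pics/'+fn+'.pkl','wb')); return s,c
def crop(fn,x0,y0,x1,y1,k):
    im=cv2.imread('pics/'+fn+'.png')[y0:y1,x0:x1]
    cv2.imwrite('pics/'+fn+'_c%d_%d.png'%(x0,y0),cv2.resize(im,None,fx=k,fy=k,interpolation=cv2.INTER_CUBIC))
E
python3 - <<'E'
from h import *
for n in ['scene','top','wrist']:
    s,c=snap(n,n+'0'); print(n,{k:np.round(v,3).tolist() for k,v in c.items() if k!='color'})
print(s)
E
```

```text
total 12
drwxr-xr-x  3 agent agent 4096 Dec  7 13:30 .
drwxr-xr-x 23 root  root  4096 Dec  7 13:30 ..
drwxr-xr-x  2 agent agent 4096 Dec  7 13:30 pics
scene {'fx': 445.368, 'fy': 445.368, 'cx': 252.203, 'cy': 190.054, 'rvec': [2.24, 0.643, -0.272], 'tvec': [-446.683, -96.622, 1324.747]}
top {'fx': 406.086, 'fy': 406.086, 'cx': 253.746, 'cy': 189.775, 'rvec': [2.154, -2.179, 0.136], 'tvec': [13.919, 556.829, 927.064]}
wrist {'fx': 334.455, 'fy': 334.455, 'cx': 255.133, 'cy': 185.638, 'mount': [[0.001, -0.966, -0.259, 73.897], [1.0, 0.001, 0.0, -0.336], [0.0, -0.259, 0.966, -167.501], [0.0, 0.0, 0.0, 1.0]]}
{'clock': 0.1, 'joints': array([-1.32858421e+00,  3.00403788e-01,  1.52152816e+00,  4.24991808e-07,
        1.32075232e+00, -6.66150728e-02]), 'qd': array([ 0.00052642, -0.00040119, -0.00170343, -0.0013683 , -0.00016265,
       -0.00122944]), 'effort': array([ 1.09152374e-03, -5.32644045e+01, -3.53284514e+01,  7.09357182e-02,
        2.34783848e-02, -8.21177673e-05]), 'eef_pos': array([ 167.09908115, -523.74783567,  215.94564743]), 'eef_rot': array([-3.14050348e+00, -7.30751399e-05,  3.08827044e-01]), 'wrist_force': array([0.43109145, 0.16622876, 0.46255674]), 'moment': array([ 0.00283879, -0.02978661, -0.06472642]), 'finger_gap': 94.16434430057139}
```

View pics/scene0.png

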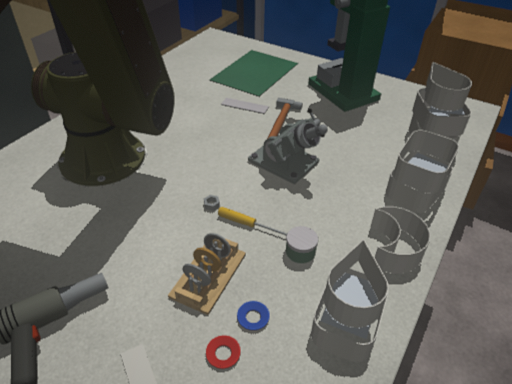

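View pics/top0.png

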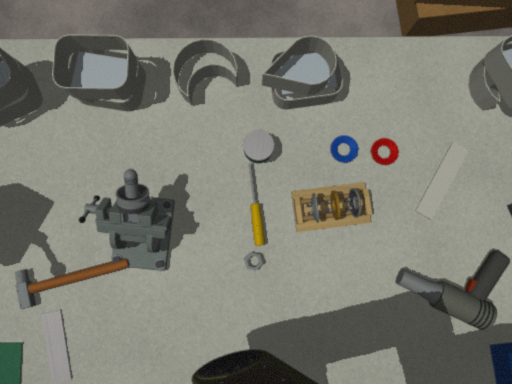

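View pics/wrist0.png

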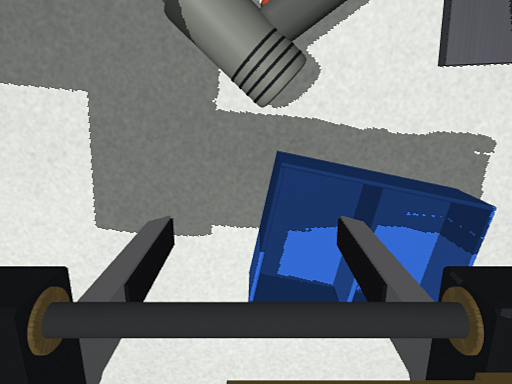

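```bash
cat >> h.py <<'E'
import pickle
def load(fn): return pickle.load(open('pics/'+fn+'.pkl','rb'))
def camRT(s,c):
    """world->cam R,t"""
    if 'mount' in c:
        M=np.array(c['mount']); T=np.eye(4); T[:3,:3]=R.from_euler('xyz',s['eef_rot']).as_matrix(); T[:3,3]=s['eef_pos']
        W=np.linalg.inv(T@M); return W[:3,:3],W[:3,3]
    return R.from_rotvec(c['rvec']).as_matrix(),np.array(c['tvec'])
def proj(fn,P):
    s,c=load(fn);A,t=camRT(s,c);p=np.atleast_2d(P)@A.T+t
    return np.c_[p[:,0]/p[:,2]*c['fx']+c['cx'],p[:,1]/p[:,2]*c['fy']+c['cy']]
def onz(fn,uv,z):
    s,c=load(fn);A,t=camRT(s,c);o=-A.T@t
    d=A.T@np.array([(uv[0]-c['cx'])/c['fx'],(uv[1]-c['cy'])/c['fy'],1]); return o+d*(z-o[2])/d[2]
E
python3 - <<'E'
from h import *
crop('top0',280,170,390,245,7)
crop('top0',70,150,210,280,5)
crop('scene0',165,220,255,315,7)
crop('scene0',240,90,340,190,6)
# rack corners in top, z=10 base top
for p in [(292,191),(368,183),(372,220),(297,230)]: print(p,np.round(onz('top0',p,10),1))
for p in [(130,175),(259,146),(254,260)]: print(p,np.round(onz('top0',p,50),1))
E
```

```text
(292, 191) [555.5 -85.1  10. ]
(368, 183) [ 573.1 -270.3   10. ]
(372, 220) [ 483.3 -275.9   10. ]
(297, 230) [461.5 -95.   10. ]
(130, 175) [592.5 294.5  50. ]
(259, 146) [658.2  -5.8  50. ]
(254, 260) [394.3   9.1  50. ]
```

```bash
ls pics
```

```text
scene0.pkl
scene0.png
scene0_c165_220.png
scene0_c240_90.png
top0.pkl
top0.png
top0_c280_170.png
top0_c70_150.png
wrist0.pkl
wrist0.png
```

View pics/scene0_c165_220.png

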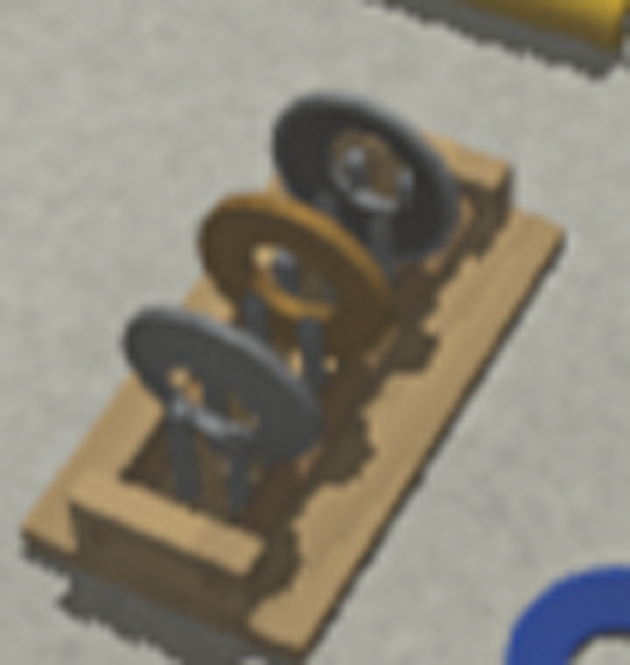

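View pics/top0_c280_170.png

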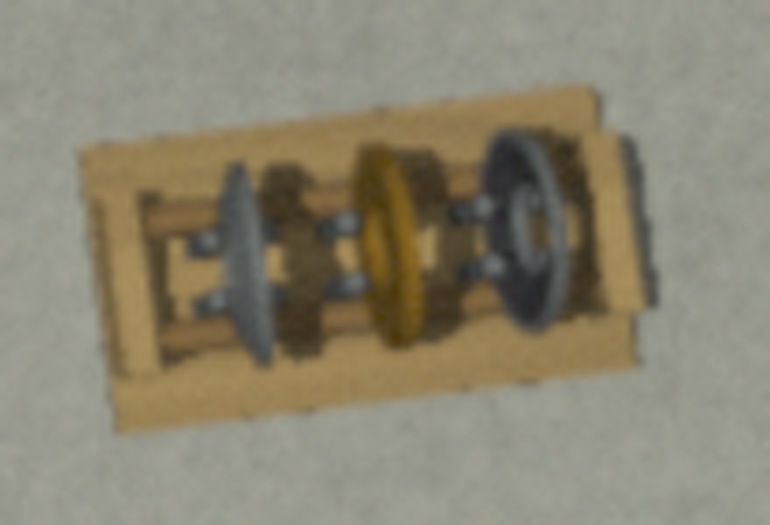

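View pics/top0_c70_150.png

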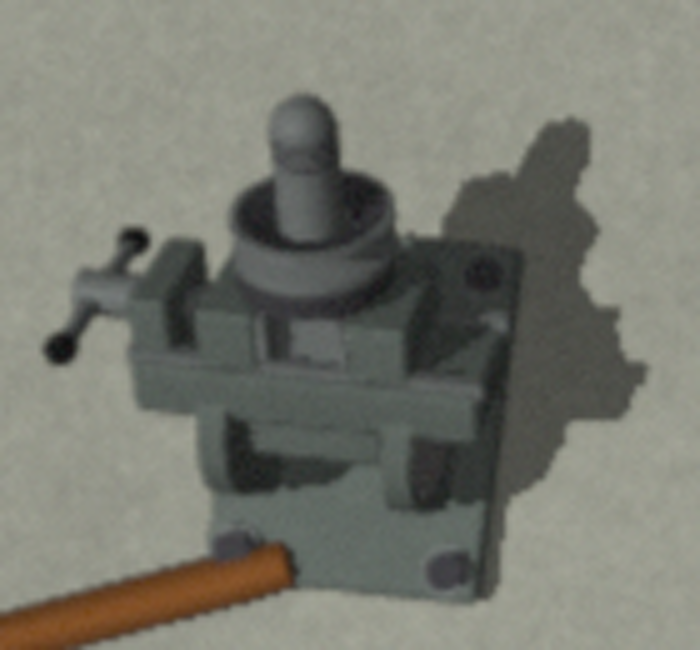

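View pics/scene0_c240_90.png

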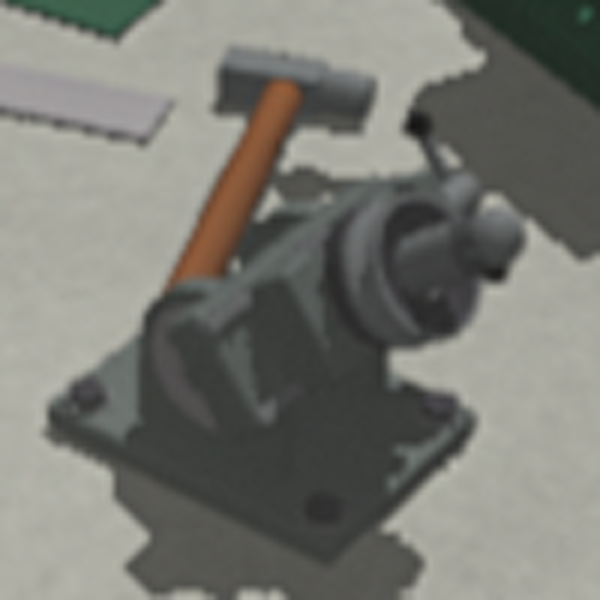

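```bash
cat >> h.py <<'E'
def tri(obs):
    """obs list of (fn,(u,v)); returns point, residual px"""
    A=[];b=[]
    for fn,uv in obs:
        s,c=load(fn);Rm,t=camRT(s,c)
        P=np.c_[Rm,t]
        u=(uv[0]-c['cx'])/c['fx'];v=(uv[1]-c['cy'])/c['fy']
        for q,i in((u,0),(v,1)):
            A.append(P[i,:3]-q*P[2,:3]);b.append(-(P[i,3]-q*P[2,3]))
    X=np.linalg.lstsq(np.array(A),np.array(b),rcond=None)[0]
    return X,[np.round(proj(fn,X)[0]-uv,1).tolist() for fn,uv in obs]
E
python3 - <<'E'
from h import *
print('nose',tri([('top0',(130.6,175.4)),('scene0',(323,129.7))]))
for n in('scene0','top0'):
    s,c=load(n);A,t=camRT(s,c);print(n,'cam at',-A.T@t)
# ring tops / outer ellipse centers (top crop/7+280,170 ; scene crop/7+165,220)
T={'p':(245,262),'m':(391,245),'n':(523,228)}
S={'p':(365,178),'m':(295,270),'n':(222,383)}
for k in T: print(k,tri([('top0',(280+T[k][0]/7,170+T[k][1]/7)),('scene0',(165+S[k][0]/7,220+S[k][1]/7))]))
# rack model projection
yaw=0.108
for o in [(517,-181)]:
    for y in(46,0,-46):
        p=np.array([o[0]-np.sin(yaw)*y,o[1]+np.cos(yaw)*y,57]);print(y,p.round(1),proj('top0',p),proj('scene0',p))
E
```

```text
nose (array([576.14964346, 261.40438139, 161.81067761]), [[-0.6, -0.9], [-0.8, 0.2]])
scene0 cam at [ 922.67002259 -651.51100172  829.47564316]
top0 cam at [446.59346882  17.77443104 984.85464914]
p (array([ 512.81426172, -132.11761788,   53.39343474]), [[-0.2, -0.3], [-0.4, 0.0]])
m (array([ 518.14784859, -178.6664524 ,   59.12896839]), [[-0.5, -0.6], [-0.8, -0.0]])
n (array([ 523.3378346 , -223.2373771 ,   55.51496835]), [[-0.4, -0.5], [-0.7, -0.0]])
46 [ 512.  -135.3   57. ] [[316.39250448 207.31460348]] [[215.57454893 245.15939805]]
0 [ 517. -181.   57.] [[336.22261592 204.93364033]] [[205.31782133 259.67426599]]
-46 [ 522.  -226.7   57. ] [[356.00779913 202.55807163]] [[194.3953646  275.13124438]]
```

Request:
arm_command:
  deltas:
    - {"xyz": [0.0315,0.0355,-0.0015],"turn": [0,0,0.1245]}
    - {"xyz": [0.0315,0.0355,-0.0015],"turn": [0,0,0.1245]}
    - {"xyz": [0.0315,0.0355,-0.0015],"turn": [0,0,0.1245]}
    - {"xyz": [0.0315,0.0355,-0.0015],"turn": [0,0,0.1245]}
    - {"xyz": [0.0315,0.0355,-0.0015],"turn": [0,0,0.1245]}
    - {"xyz": [0.0315,0.0355,-0.0015],"turn": [0,0,0.1245]}
    - {"xyz": [0.0315,0.0355,-0.0015],"turn": [0,0,0.1245]}
    - {"xyz": [0.0315,0.0355,-0.0015],"turn": [0,0,0.1245]}
    - {"xyz": [0.0315,0.0355,-0.0015],"turn": [0,0,0.1245]}
    - {"xyz": [0.0315,0.0355,-0.0015],"turn": [0,0,0.1245]}
    - {"xyz": [0.0315,0.0355,-0.0015],"turn": [0,0,0.1245]}
    - {"xyz": [0,0,0]}
  gripper: 0

```text
validation failed for argument at $.de...
```

```bash
python3 - <<'E'
from h import *
s,c=snap('wrist','w1'); print(s['clock'],s['joints'].round(3),s['eef_pos'].round(1),s['eef_rot'].round(3),s['wrist_force'].round(1))
for y in(46,0,-46):
    p=np.array([517-np.sin(.108)*y,-181+np.cos(.108)*y,57]);print(y,proj('w1',p).round(1))
E
```

```text
0.15 [-1.329  0.3    1.521 -0.     1.321 -0.067] [ 167.1 -523.8  216. ] [-3.141 -0.     0.309] [ 1.4 -0.8  0.4]
46 [[-148.5 -492.8]]
0 [[ -76.2 -472.2]]
-46 [[  -5.5 -452.1]]
```

View pics/w1.png

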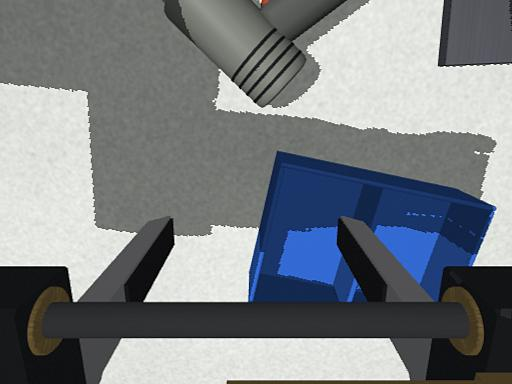

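Request:
arm_command:
  deltas:
    - {"xyz": [0.0315,0.0355,-0.0015],"turn": [0,0,0.1245]}
    - {"xyz": [0.0315,0.0355,-0.0015],"turn": [0,0,0.1245]}
    - {"xyz": [0.0315,0.0355,-0.0015],"turn": [0,0,0.1245]}
    - {"xyz": [0.0315,0.0355,-0.0015],"turn": [0,0,0.1245]}
    - {"xyz": [0.0315,0.0355,-0.0015],"turn": [0,0,0.1245]}
    - {"xyz": [0.0315,0.0355,-0.0015],"turn": [0,0,0.1245]}
    - {"xyz": [0.0315,0.0355,-0.0015],"turn": [0,0,0.1245]}
    - {"xyz": [0.0315,0.0355,-0.0015],"turn": [0,0,0.1245]}
    - {"xyz": [0.0315,0.0355,-0.0015],"turn": [0,0,0.1245]}
    - {"xyz": [0.0315,0.0355,-0.0015],"turn": [0,0,0.1245]}
    - {"xyz": [0.0315,0.0355,-0.0015],"turn": [0,0,0.1245]}
    - {"xyz": [0,0,0],"turn": [0,0,0]}
  gripper: 0

```text
clock: 1.7
eef_pos: [514.7, -131.4, 199.4]
eef_rot: [-3.141, -0.001, 1.683]
wrist_force: [-0.3, -0.2, 0.3]
finger_gap: 94.2
```

```bash
python3 - <<'E'
from h import *
s,c=snap('wrist','w1'); print(s['clock'],s['joints'].round(3),s['eef_pos'].round(1),s['eef_rot'].round(3),s['wrist_force'].round(1))
for y in(46,0,-46):
    p=np.array([517-np.sin(.108)*y,-181+np.cos(.108)*y,57]);print(y,proj('w1',p).round(1))
E
```

```text
1.7 [-0.319  0.273  1.596  0.     1.273 -0.431] [ 514.7 -131.4  199.4] [-3.141e+00 -1.000e-03  1.683e+00] [-0.3 -0.2  0.3]
46 [[253.2 181.5]]
0 [[253.1 226.4]]
-46 [[252.9 268.3]]
```

View pics/w1.png

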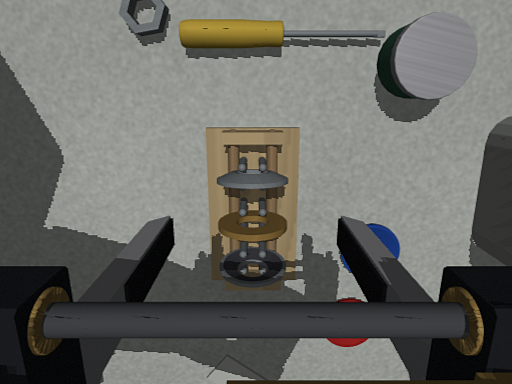

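```bash
python3 - <<'E'
from h import *
crop('w1',195,115,310,300,4)
E
```

```text
(no output)
```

View pics/w1_c195_115.png

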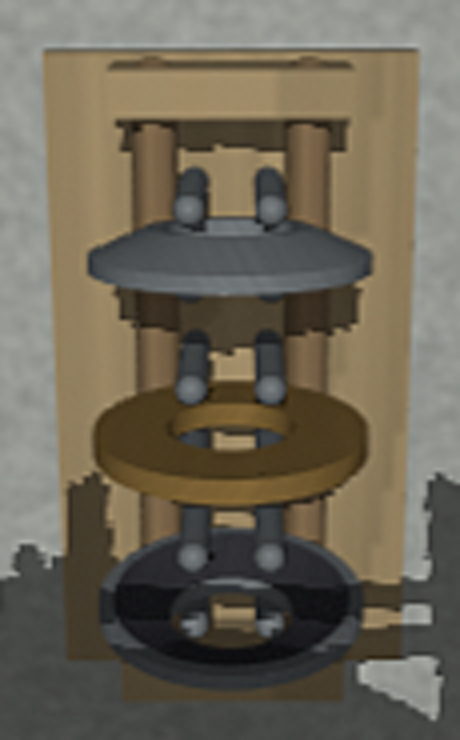

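```bash
cat >> h.py <<'E'
def washer(mid,ax,n=72):
    """returns wide edge circle, rim-top circle(4mm), small outer 41, bore 32"""
    ax=np.array(ax)/np.linalg.norm(ax); e=np.cross(ax,[0.1,0.2,1]);e/=np.linalg.norm(e);f=np.cross(ax,e)
    a=np.linspace(0,2*np.pi,n)[:,None]
    ring=lambda r,h:mid+ax*h+r*(np.cos(a)*e+np.sin(a)*f)
    return [ring(34,-5),ring(34,-1),ring(20.5,5),ring(16,5)]
def overlay(fn,polys,x0,y0,x1,y1,k,out):
    im=cv2.imread('pics/'+fn+'.png')[y0:y1,x0:x1];im=cv2.resize(im,None,fx=k,fy=k,interpolation=cv2.INTER_CUBIC)
    for P,col in polys:
        q=((proj(fn,P)-[x0,y0]+.5)*k).round().astype(int); cv2.polylines(im,[q],False,col,1)
    cv2.imwrite('pics/'+out+'.png',im)
E
python3 - <<'E'
from h import *
yr=np.array([-np.sin(.108),np.cos(.108),0]);C=[(0,0,255),(0,255,0),(255,0,0),(0,255,255)]
ims=[]
for i,L in enumerate((0,5,8)):
    pol=[]
    l=np.radians(L)
    for sgn,mid in((1,(512.2,-135,57)),(-1,(522,-226.5,57))):
        ax=sgn*yr*np.cos(l)-np.array([0,0,np.sin(l)])
        pol+=list(zip(washer(np.array(mid),ax),C))
    overlay('w1',pol,205,150,300,295,5,'o%d'%i)
    ims.append(cv2.imread('pics/o%d.png'%i)[:, :])
o=np.hstack(ims);cv2.imwrite('pics/o.png',cv2.resize(o,None,fx=.55,fy=.55,interpolation=cv2.INTER_AREA))
E
```

```text
(no output)
```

View pics/o.png

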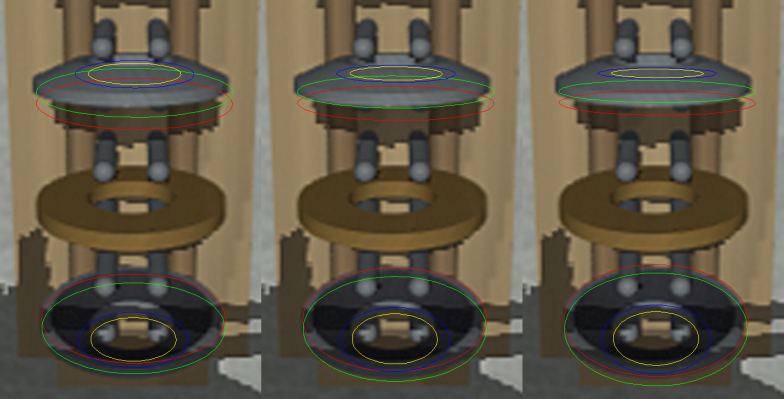

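```bash
python3 - <<'E'
from h import *
from scipy.optimize import least_squares
def ext(P): q=proj('w1',P); return q[:,0].min(),q[:,0].max(),q[:,1].min(),q[:,1].max()
def ax(sgn,L,yaw=.112):
    return sgn*np.array([-np.sin(yaw),np.cos(yaw),0])*np.cos(L)-np.array([0,0,np.sin(L)])
def fp(p):
    w=washer(np.array([p[0],p[1],p[3]]),ax(1,p[2])); a,b,c,d=map(ext,w)
    return [min(a[0],b[0])-217.4,max(a[1],b[1])-287.9,a[3]-189.1,b[3]-184.2,c[2]-169.4,(p[3]-57)*.3]
def fn(p):
    w=washer(np.array([p[0],p[1],p[3]]),ax(-1,p[2])); a,b,c,d=map(ext,w)
    return [min(a[0],b[0])-219.9,max(a[1],b[1])-285.4,a[2]-246.9,max(a[3],b[3])-286.9,d[2]-259.4,d[0]-237.9,d[1]-267.4,(p[3]-57)*.3]
for f,x0 in((fp,[512,-135,.05,57]),(fn,[522,-226,.05,57])):
    r=least_squares(f,x0);print(r.x.round(3),np.degrees(r.x[2]),np.round(r.fun,2))
# rack corners: yaw
print([onz('w1',q,10).round(1) for q in((206,127),(299,127))])
E
```

```text
[ 5.11118e+02 -1.31538e+02  8.70000e-02  5.58670e+01] 4.967255084142902 [-0.45  0.45 -0.15  0.16  0.02 -0.34]
[ 5.21593e+02 -2.25949e+02  1.03000e-01  5.45000e+01] 5.9049634450021395 [-0.47  0.44 -1.9  -0.35  2.3  -0.65  0.68 -0.75]
[array([457. , -93.8,  10. ]), array([554.5, -82.8,  10. ])]
```

Request:
arm_command:
  deltas:
    - {"xyz": [-0.0035,-0.003,-0.03],"turn": [0,0,0]}
    - {"xyz": [0,0,-0.04],"turn": [0,0,0]}
    - {"xyz": [0,0,-0.04],"turn": [0,0,0]}
    - {"xyz": [0,0,-0.03],"turn": [0,0,0]}
    - {"xyz": [0,0,-0.01],"turn": [0,0,0]}
    - {"xyz": [0,0,0],"turn": [0,0,0]}
  gripper: 0

```text
clock: 2.5
eef_pos: [510.0, -137.0, 50.3]
eef_rot: [-3.141, -0.0, 1.677]
wrist_force: [-0.2, 0.1, 0.5]
finger_gap: 94.1
```

```bash
python3 - <<'E'
from h import *
s,c=snap('wrist','w2'); print(s['clock'],s['joints'].round(3),s['eef_pos'].round(1),s['eef_rot'].round(3),s['wrist_force'].round(1))
print(proj('w2',s['eef_pos']+[0,0,8]))
E
```

```text
2.5 [-0.332  0.453  1.735 -0.     0.953 -0.438] [ 510.  -137.    50.3] [-3.141 -0.     1.677] [-0.2  0.1  0.5]
[[257.37525593 246.11676094]]
```

View pics/w2.png

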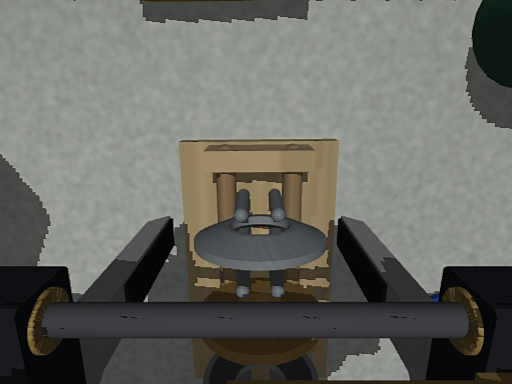

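```bash
python3 - <<'E'
from h import *
C=[(0,0,255),(0,255,0),(255,0,0),(0,255,255)]
L=np.radians(5);ax=np.array([-.112,.994,0])*np.cos(L)-np.array([0,0,np.sin(L)])
overlay('w2',list(zip(washer(np.array([512,-133.8,56.5]),ax),C)),180,190,345,290,4.8,'o3')
E
```

```text
(no output)
```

View pics/o3.png

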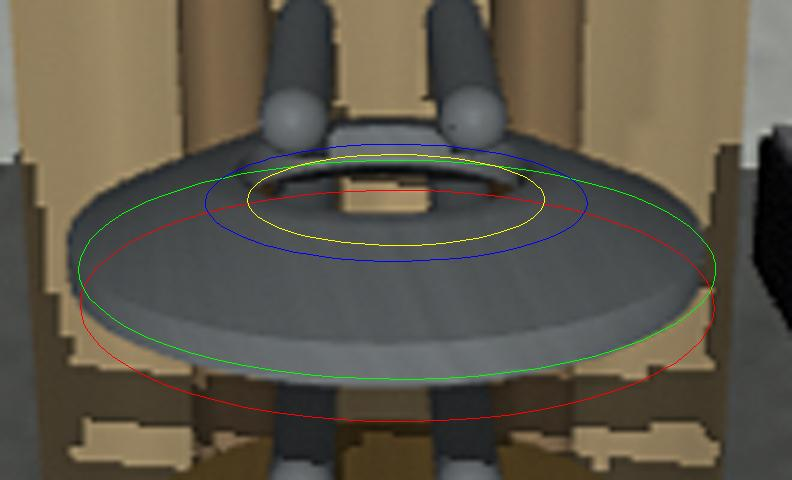

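```bash
python3 - <<'E'
from h import *
from scipy.optimize import least_squares
def ext(P): q=(proj('w2',P)-[180,190]+.5)*4.8; return q[:,0].min(),q[:,0].max(),q[:,1].min(),q[:,1].max()
def axf(L,yaw=.112): return np.array([-np.sin(yaw),np.cos(yaw),0])*np.cos(L)-np.array([0,0,np.sin(L)])
def fp(p):
    w=washer(np.array([p[0],p[1],p[3]]),axf(p[2])); a,b,c,d=map(ext,w)
    return [min(a[0],b[0])-68,max(a[1],b[1])-705,a[3]-387,b[3]-343,c[2]-118,(p[3]-57)*.5]
r=least_squares(fp,[511,-131,.05,57]);print(r.x.round(3),np.degrees(r.x[2]),np.round(r.fun,2))
C=[(0,0,255),(0,255,0),(255,0,0),(0,255,255)]
overlay('w2',list(zip(washer(r.x[[0,1,3]],axf(r.x[2])),C)),180,190,345,290,4.8,'o3')
E
```

```text
[ 5.10602e+02 -1.30910e+02  8.80000e-02  5.57830e+01] 5.0162410037714595 [-0.13  0.13 -0.58  0.56  0.03 -0.61]
```

View pics/o3.png

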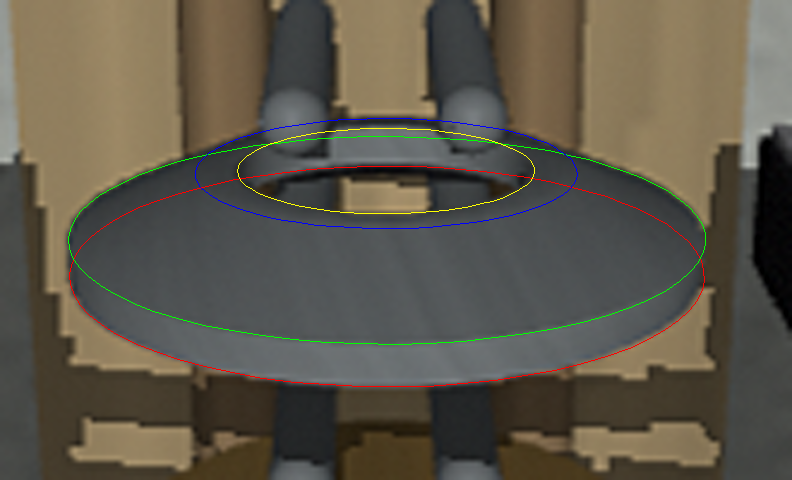

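Request:
arm_command:
  deltas:
    - {"xyz": [0.0008,0.003,-0.002],"turn": [0,0,0]}
    - {"xyz": [0,0,0],"turn": [0,0,0]}
  gripper: 0

```text
clock: 2.8
eef_pos: [511.2, -133.3, 48.5]
eef_rot: [3.141, 0.0, 1.678]
wrist_force: [0.4, 0.0, -0.6]
finger_gap: 93.8
```

Request:
arm_command:
  deltas:
    - {"xyz": [0,0,0],"turn": [0,0,0]}
    - {"xyz": [0,0,0],"turn": [0,0,0]}
    - {"xyz": [0,0,0],"turn": [0,0,0]}
    - {"xyz": [0,0,0],"turn": [0,0,0]}
  gripper: 1
  force: 25

```text
clock: 3.3
eef_pos: [511.3, -133.5, 48.2]
eef_rot: [3.141, 0.0, 1.678]
wrist_force: [1.8, 0.2, 1.0]
finger_gap: 67.2
```

```bash
python3 - <<'E'
from h import *
s,c=snap('wrist','w3'); print(s['clock'],s['eef_pos'].round(1),s['eef_rot'].round(3),s['wrist_force'].round(1),s['finger_gap'])
E
```

```text
3.3 [ 511.3 -133.5   48.2] [3.141 0.    1.678] [1.8 0.2 1. ] 67.16696074445666
```

View pics/w3.png

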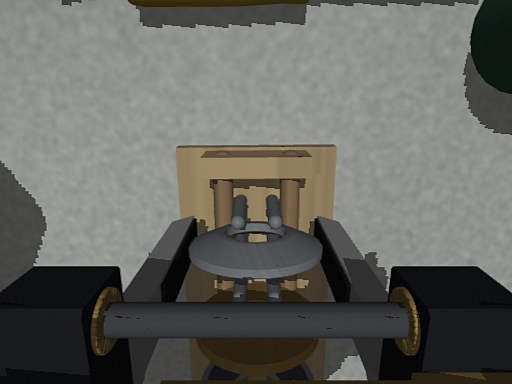

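```bash
python3 - <<'E'
from h import *
b=onz('top0',(132.4,194.4),136.5);n=onz('top0',(130.6,175.4),164);print(b,n,np.degrees(np.arctan2(n[1]-b[1],n[0]-b[0])))
# base plate edges (crop/5+70,150): right edge (522,248)-(490,600); 
p=onz('top0',(70+522/5,150+248/5),10);q=onz('top0',(70+487/5,150+600/5),10);print(p,q,np.degrees(np.arctan2(p[1]-q[1],p[0]-q[0])))
# jaws horizontal edge (140,350)-(490,388)
E
```

```text
[537.86701778 262.96858823 136.5       ] [573.88212349 259.54914767 164.        ] -5.423667877920629
[537.79251599 198.49556938  10.        ] [371.29220325 213.21669525  10.        ] -5.052667999344571
```

Request:
arm_command:
  deltas:
    - {"xyz": [0,0,0.01],"turn": [0,0,0]}
    - {"xyz": [0,0,0.02],"turn": [0,0,0]}
    - {"xyz": [0,0,0.04],"turn": [0,0,0]}
    - {"xyz": [0,0,0.05],"turn": [0,0,0]}
    - {"xyz": [0,0,0.03],"turn": [0,0,0]}

```text
clock: 3.98
eef_pos: [511.0, -133.5, 200.8]
eef_rot: [3.14, 0.001, 1.678]
wrist_force: [-0.8, -0.2, -1.8]
finger_gap: 66.7
```

```bash
python3 - <<'E'
from h import *
s,c=snap('wrist','w4'); print(s['clock'],s['eef_pos'].round(1),s['eef_rot'].round(3),s['joints'].round(3),s['wrist_force'].round(1),s['finger_gap'])
crop('w4',150,190,360,300,3.8)
E
```

```text
3.975 [ 511.  -133.5  200.8] [3.140e+00 1.000e-03 1.678e+00] [-0.325  0.264  1.605 -0.     1.271 -0.432] [-0.8 -0.2 -1.8] 66.73608219118373
```

View pics/w4_c150_190.png

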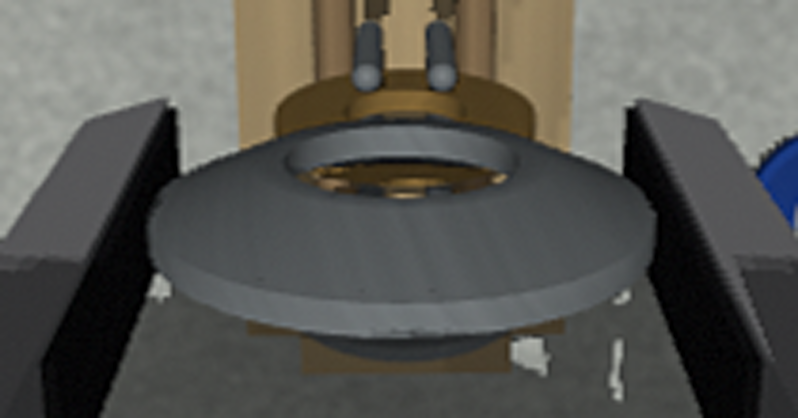

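```bash
cat >> h.py <<'E'
from scipy.optimize import least_squares
def toolT(s): return R.from_euler('xyz',s['eef_rot']).as_matrix(),np.array(s['eef_pos'])
def fit_hand(fn,x0,y0,k,obs,sgn=1,g=(0,0,-8,0)):
    """obs: L,Rr,wide bottom,rim4 bottom,small top (crop px). returns tool-frame mid & lean(about tool y)"""
    s,c=load(fn);A,t=toolT(s)
    def f(p):
        mid=A@p[:3]+t; ax=A@(sgn*np.array([np.cos(p[3]),0,0])+np.array([0,0,np.sin(p[3])]))
        q=[(proj(fn,w)-[x0,y0]+.5)*k for w in washer(mid,ax)]
        e=[min(q[0][:,0].min(),q[1][:,0].min())-obs[0],max(q[0][:,0].max(),q[1][:,0].max())-obs[1],q[0][:,1].max()-obs[2],q[1][:,1].max()-obs[3],q[2][:,1].min()-obs[4]]
        return e+[(p[2]+8)*.5]
    r=least_squares(f,[3,0,-8,.08]); p=r.x
    return p,r.fun, A@p[:3]+t, A@(sgn*np.array([np.cos(p[3]),0,0])+np.array([0,0,np.sin(p[3])]))
E
python3 - <<'E'
from h import *
p,res,m,ax=fit_hand('w4',150,190,3.8,(147,657,337,303,123)); print(p.round(2),np.degrees(p[3]),res.round(2),m,ax)
C=[(0,0,255),(0,255,0),(255,0,0),(0,255,255)]
overlay('w4',list(zip(washer(m,ax),C)),150,190,360,300,3.8,'o4')
E
```

```text
[ 2.78 -1.09 -8.25  0.11] 6.553595590958624 [ 0.05 -0.05  0.35 -0.33 -0.02 -0.12] [ 509.62060273 -130.86741948  209.04099774] [-0.10639977  0.98764473 -0.11505203]
```

View pics/o4.png

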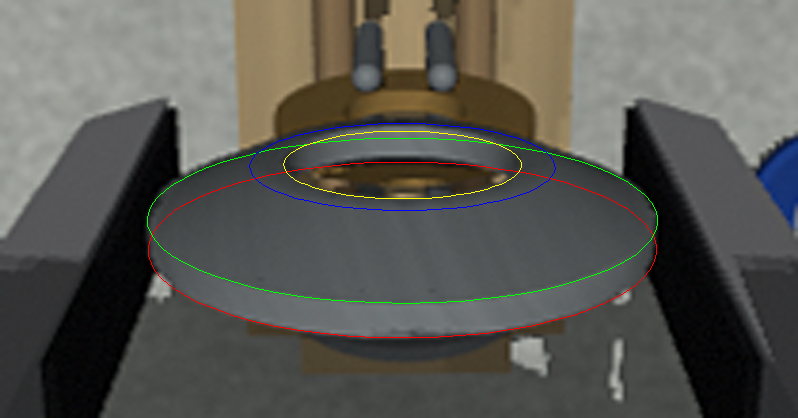

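```bash
cat >> h.py <<'E'
PSI=-.09
def arb(psi=PSI,nose=(576,260.5,163.5)):
    u=np.array([np.cos(psi),np.sin(psi),0]);z=np.array([0,0,1.])
    e=np.radians(40);a=np.cos(e)*u+np.sin(e)*z; x=np.sin(e)*u-np.cos(e)*z; y=np.cross(a,x)
    return np.array(nose)-61.5*a,a,x,y
def Rplace(L,psi=PSI):
    o,a,x,y=arb(psi); Rb=np.c_[a,np.cross(x,a),x]; return Rb@R.from_euler('y',L).as_matrix()
E
python3 - <<'E'
from h import *
o,a,x,y=arb();print('o',o,'a',a,'x',x,'y',y)
Rp=Rplace(.114);print(np.linalg.det(Rp),R.from_matrix(Rp).as_euler('xyz'))
# check FK model on start & now
for q,e in(([-1.329,.3,1.521,0,1.321,-.067],[-3.1405,0,.3088]),([-.325,.264,1.605,0,1.271,-.432],[3.14,.001,1.678])):
    M=R.from_euler('ZYZYZ',[q[0],q[1]+q[2],q[3],q[4],q[5]+np.pi/2]).as_matrix()
    print(np.abs(M-R.from_euler('xyz',e).as_matrix()).max())
for j1 in(.4,.5):
  for j23 in(1.6,1.9,2.1):
    B=R.from_euler('ZY',[j1,j23]).as_matrix().T@Rp
    print(j1,j23,[v.round(2) for v in R.from_matrix(B).as_euler('ZYZ')-np.array([0,0,np.pi/2])])
s=read_state();Rc,_=toolT(s)
rv=R.from_matrix(Rp@Rc.T).as_rotvec();print('turn',rv,np.linalg.norm(rv))
ww=np.array([2.8,0,-8.2])
for nm,pt in(('view',o-90*x),('stand',o+110*a),('high',o+115*a-60*x)): print(nm,pt.round(1),'TCP',(pt-Rp@ww).round(1))
E
```

```text
o [529.07894051 264.73433423 123.968562  ] a [ 0.76294406 -0.06885096  0.64278761] x [ 0.64018608 -0.05777282 -0.76604444] y [0.08987855 0.99595273 0.        ]
0.9999999999999997 [ 3.14159265 -0.8121317  -0.09      ]Traceback (most recent call last):
  File "<stdin>", line 6, in <module>
  File "scipy/spatial/transform/_rotation.pyx", line 1413, in scipy.spatial.transform._rotation.Rotation.from_euler
ValueError: Expected axis specification to be a non-empty string of upto 3 characters, got ZYZYZ
```

```bash
python3 - <<'E'
from h import *
o,a,x,y=arb()
Rp=Rplace(.114)
def FK(q): return (R.from_euler('ZY',[q[0],q[1]+q[2]])*R.from_euler('ZYZ',[q[3],q[4],q[5]+np.pi/2])).as_matrix()
for q,e in(([-1.329,.3,1.521,0,1.321,-.067],[-3.1405,0,.3088]),([-.325,.264,1.605,0,1.271,-.432],[3.14,.001,1.678])):
    print(np.abs(FK(q)-R.from_euler('xyz',e).as_matrix()).max())
for j1 in(.4,.5):
  for j23 in(1.6,1.9,2.1):
    B=R.from_euler('ZY',[j1,j23]).as_matrix().T@Rp
    print(j1,j23,(R.from_matrix(B).as_euler('ZYZ')-np.array([0,0,np.pi/2])).round(2))
s=read_state();Rc,_=toolT(s)
rv=R.from_matrix(Rp@Rc.T).as_rotvec();print('turn',rv,np.linalg.norm(rv))
ww=np.array([2.8,0,-8.2])
for nm,pt in(('view',o-90*x),('stand',o+110*a),('high',o+115*a-60*x)): print(nm,pt.round(1),'TCP',(pt-Rp@ww).round(1))
E
```

```text
0.0006862209204568314
0.00033317532993252185
0.4 1.6 [-0.47  0.85 -4.04]
0.4 1.9 [-0.66  0.59 -3.79]
0.4 2.1 [-0.9   0.45 -3.51]
0.5 1.6 [-0.54  0.9  -3.92]
0.5 1.9 [-0.72  0.65 -3.67]
0.5 2.1 [-0.95  0.52 -3.4 ]
turn [ 0.66414029 -0.6440004  -1.65615107] 1.8970121825019821
view [471.5 269.9 192.9] TCP [475.5 269.6 185.2]
stand [613.  257.2 194.7] TCP [617.  256.8 187. ]
high [578.4 260.3 243.9] TCP [582.4 259.9 236.2]
```

```bash
python3 - <<'E'
from h import *
D=[(-1.329,.3004,1.5215,167.1,-523.8,216.2)]
for n in('w1','w2','w4'):
    s,c=load(n);D.append((*s['joints'][:3],*s['eef_pos']))
D=np.array(D)
def f(p):
    L1,L2,r0,c,d=p;e=[]
    for j1,j2,j3,X,Y,Z in D:
        r=r0+L1*np.sin(j2)+L2*np.sin(j2+j3)
        e+=[r*np.cos(j1)-d*np.sin(j1)-X,r*np.sin(j1)+d*np.cos(j1)-Y,c+L1*np.cos(j2)+L2*np.cos(j2+j3)-Z]
    return np.array(e)
r=least_squares(f,[400,400,0,0,37]);print(r.x.round(1),r.fun.round(1))
r=least_squares(lambda p:np.r_[f([p[0],p[1],0,p[2],p[3]])],[400,400,0,37]);print(r.x.round(1),r.fun.round(1))
E
```

```text
[348.9 444.6  12.   -6.   36.7] [-0.8  2.5  0.6  1.1 -0.4 -0.1  0.4 -0.1 -0.2  1.1 -0.3 -0.3]
[360.6 453.4 -13.9  36.7] [-0.8  2.6  1.7  0.7 -0.2  0.6  0.7 -0.2 -2.8  0.5 -0.1  0.5]
```

```bash
cat >> h.py <<'E'
def ik(Rm,tcp,Lt=260,L1=349,L2=444.6,r0=12,c=-6,d=36.7):
    w=np.array(tcp)-Lt*Rm[:,2]
    rr=np.hypot(w[0],w[1]);j1=np.arctan2(w[1],w[0])-np.arcsin(d/rr)
    r=np.sqrt(rr**2-d**2)-r0;z=w[2]-(c+Lt)
    D=np.hypot(r,z);al=np.arctan2(r,z);be=np.arccos((L1**2+D**2-L2**2)/2/L1/D)
    j2=al-be;j23=np.arctan2(r-L1*np.sin(j2),z-L1*np.cos(j2))
    w=R.from_matrix(R.from_euler('ZY',[j1,j23]).as_matrix().T@Rm).as_euler('ZYZ')
    j6=(w[2]-np.pi/2+np.pi)%(2*np.pi)-np.pi
    return np.array([j1,j2,j23-j2,w[0],w[1],j6])
E
python3 - <<'E'
from h import *
s,_=load('w4');print(ik(*toolT(s)).round(2),s['joints'].round(2))
Rp=Rplace(.114);flip=R.from_euler('z',np.pi).as_matrix()
o,a,x,y=arb()
for Lt in(200,260,320):
  for nm,sv in(('view',o-90*x),('stand',o+110*a),('end',o+25*a)):
    print(Lt,nm,'+a',ik(Rp,sv,Lt).round(2),'-a',ik(Rplace(-.114)@flip,sv,Lt).round(2))
E
```

```text
[-0.33  0.26  1.61 -0.    1.27 -0.43] [-0.32  0.26  1.6  -0.    1.27 -0.43]
200 view +a [ 0.63  0.08  1.99 -0.94  0.63  2.95] -a [ 0.58  0.11  1.88 -0.53  0.74 -0.58]
200 stand +a [ 0.46  0.36  1.64 -0.81  0.55  2.69] -a [ 0.42  0.41  1.51 -0.41  0.74 -0.82]
200 end +a [ 0.52  0.31  1.85 -1.05  0.5   3.02] -a [ 0.49  0.34  1.74 -0.54  0.63 -0.62]
260 view +a [ 0.7   0.03  2.09 -1.01  0.65  3.08] -a [ 0.63  0.06  1.96 -0.56  0.74 -0.51]
260 stand +a [ 0.5   0.3   1.77 -0.91  0.54  2.84] -a [ 0.45  0.35  1.62 -0.45  0.71 -0.75]
260 end +a [ 0.58  0.26  1.97 -1.16  0.51 -3.11] -a [ 0.52  0.28  1.84 -0.59  0.61 -0.54]
320 view +a [ 0.78 -0.01  2.18 -1.07  0.69 -3.07] -a [ 0.68  0.01  2.04 -0.6   0.75 -0.43]
320 stand +a [ 0.55  0.24  1.89 -1.02  0.54  2.99] -a [ 0.49  0.29  1.72 -0.49  0.69 -0.68]
320 end +a [ 0.64  0.23  2.07 -1.25  0.54 -2.95] -a [ 0.56  0.24  1.92 -0.64  0.6  -0.45]
```

Request:
arm_command:
  deltas:
    - {"xyz": [0,0,-0.04],"turn": [0,0,0]}
    - {"xyz": [0,0,-0.05],"turn": [0,0,0]}
    - {"xyz": [0,0,-0.03],"turn": [0,0,0]}
    - {"xyz": [0,0,-0.02],"turn": [0,0,0]}
    - {"xyz": [0,0,-0.007],"turn": [0,0,0]}
    - {"xyz": [0,0,-0.003],"turn": [0,0,0]}
    - {"xyz": [0,0,0],"turn": [0,0,0]}
    - {"xyz": [0,0,0],"turn": [0,0,0]}

```text
clock: 5.03
eef_pos: [511.2, -133.5, 48.6]
eef_rot: [3.141, 0.0, 1.678]
wrist_force: [1.6, -0.2, -0.9]
finger_gap: 67.1
```

Request:
arm_command:
  deltas:
    - {"xyz": [0,0,0],"turn": [0,0,0]}
    - {"xyz": [0,0,0],"turn": [0,0,0]}
    - {"xyz": [0,0,0],"turn": [0,0,0]}
    - {"xyz": [0,0,0],"turn": [0,0,0]}
  gripper: 0

```text
clock: 5.52
eef_pos: [510.9, -133.5, 47.9]
eef_rot: [-3.142, -0.0, 1.678]
wrist_force: [-0.2, 0.0, -0.5]
finger_gap: 93.7
```

```bash
python3 - <<'E'
from h import *
s,c=snap('wrist','w5'); print(s['clock'],s['eef_pos'].round(1),s['eef_rot'].round(3),s['wrist_force'].round(1),s['finger_gap'])
E
```

```text
5.525 [ 510.9 -133.5   47.9] [-3.142 -0.     1.678] [-0.2  0.  -0.5] 93.67544926316845
```

View pics/w5.png

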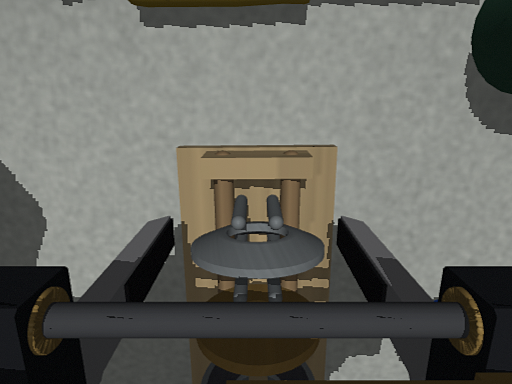

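Request:
arm_command:
  deltas:
    - {"xyz": [0,0,0.04],"turn": [0,0,0]}
    - {"xyz": [0,0,0.05],"turn": [0,0,0]}
    - {"xyz": [0.003,-0.03,0.01],"turn": [0,0,0]}
    - {"xyz": [0.0035,-0.03,0],"turn": [0,0,0]}
    - {"xyz": [0.0035,-0.026,0],"turn": [0,0,0]}
    - {"xyz": [0,0,0],"turn": [0,0,0]}
    - {"xyz": [0,0,0],"turn": [0,0,0]}

```text
clock: 6.45
eef_pos: [520.8, -218.9, 147.8]
eef_rot: [-3.141, -0.0, 1.678]
wrist_force: [1.0, 0.3, 0.4]
finger_gap: 94.2
```

```bash
python3 - <<'E'
from h import *
s,c=snap('wrist','w6'); print(s['clock'],s['eef_pos'].round(1),s['eef_rot'].round(3),s['joints'].round(3),s['qd'].round(3))
crop('w6',190,190,330,310,5)
E
```

```text
6.45 [ 520.8 -218.9  147.8] [-3.141 -0.     1.678] [-0.463  0.397  1.556  0.     1.189 -0.57 ] [ 0.012 -0.007  0.002 -0.002 -0.001  0.   ]
```

View pics/w6_c190_190.png

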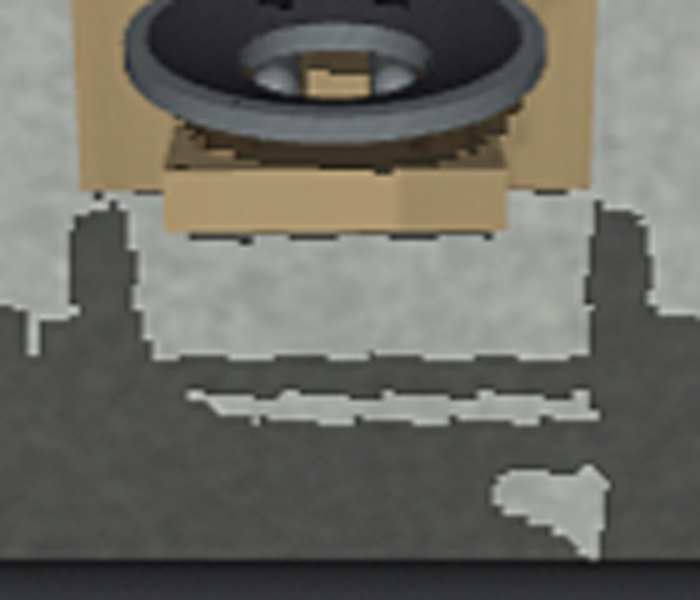

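```bash
python3 - <<'E'
from h import *
L=np.radians(6);ax=-np.array([-.11,.994,0])*np.cos(L)-np.array([0,0,np.sin(L)])
C=[(0,0,255),(0,255,0),(255,0,0),(0,255,255)]
overlay('w6',list(zip(washer(np.array([520.8,-222.,56]),ax),C)),190,150,330,250,5.6,'o5')
crop('w6',190,150,330,250,5.6)
E
```

```text
(no output)
```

View pics/o5.png

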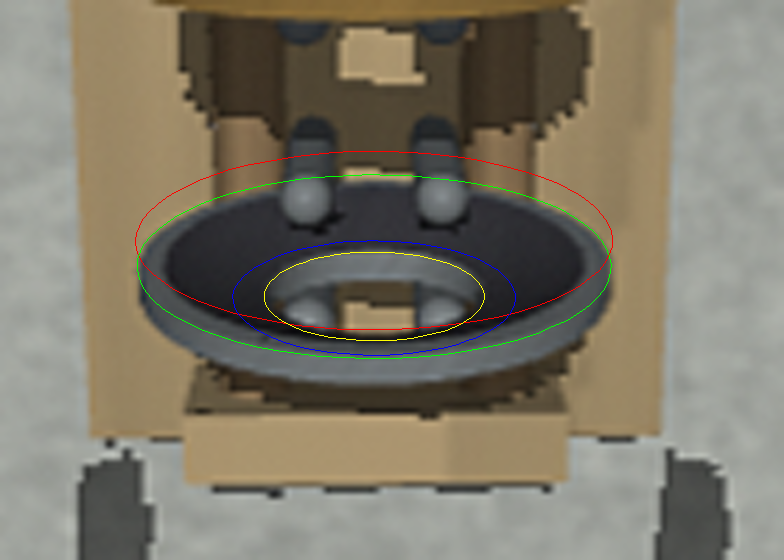

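View pics/w6_c190_150.png

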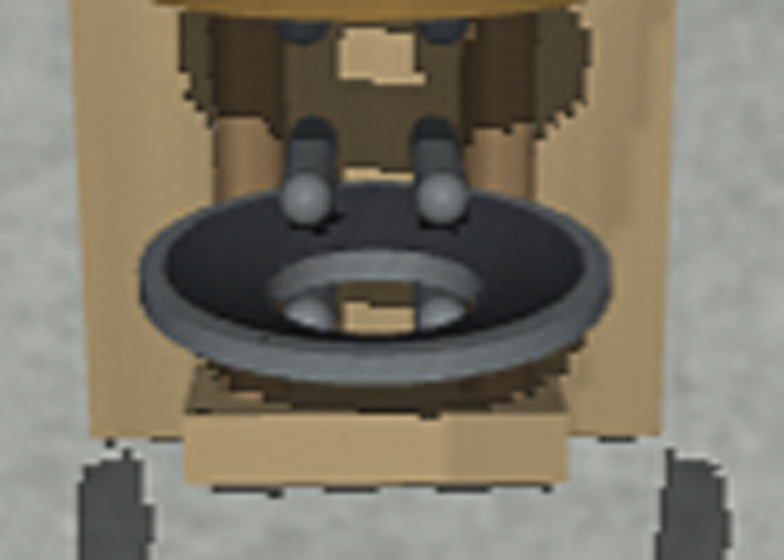

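```bash
cat >> h.py <<'E'
def fit_neg(fn,x0,y0,k,ob):
    s,c=load(fn);A,t=toolT(s)
    def ax(L): return A@np.array([-np.cos(L),0,np.sin(L)])
    def f(p):
        mid=A@p[:3]+t; a=ax(p[3]); w=washer(mid,a)
        i61=mid-5*a+(w[0]-(mid-5*a))*30.5/34
        q=[(proj(fn,v)-[x0,y0]+.5)*k for v in (w[0],w[1],i61)]
        e=[min(q[0][:,0].min(),q[1][:,0].min())-ob[0],max(q[0][:,0].max(),q[1][:,0].max())-ob[1],q[0][:,1].min()-ob[2],q[1][:,1].max()-ob[3],q[2][:,0].min()-ob[4],q[2][:,0].max()-ob[5],q[2][:,1].max()-ob[6]]
        return [v for v in e if np.isfinite(v)]+[(p[2]-ob[7])*1.]
    r=least_squares(f,[-3,0,ob[7],.08]);p=r.x
    return p,r.fun,A@p[:3]+t,ax(p[3])
E
python3 - <<'E'
from h import *
p,f,m,ax=fit_neg('w6',190,150,5.6,(139,612,181,384,166,587,351,147.8-56));print(p.round(2),np.degrees(p[3]),f.round(1),m.round(1))
C=[(0,0,255),(0,255,0),(255,0,0),(0,255,255)]
overlay('w6',list(zip(washer(m,ax),C)),190,150,330,250,5.6,'o6')
E
```

```text
[-8.040e+00  5.000e-02  9.316e+01  9.000e-02] 5.2396401818795395 [ 0.9  0.1  0.1  3.3 -1.5  0.5 -3.4  1.4] [ 521.7 -226.9   54.6]
```

View pics/o6.png

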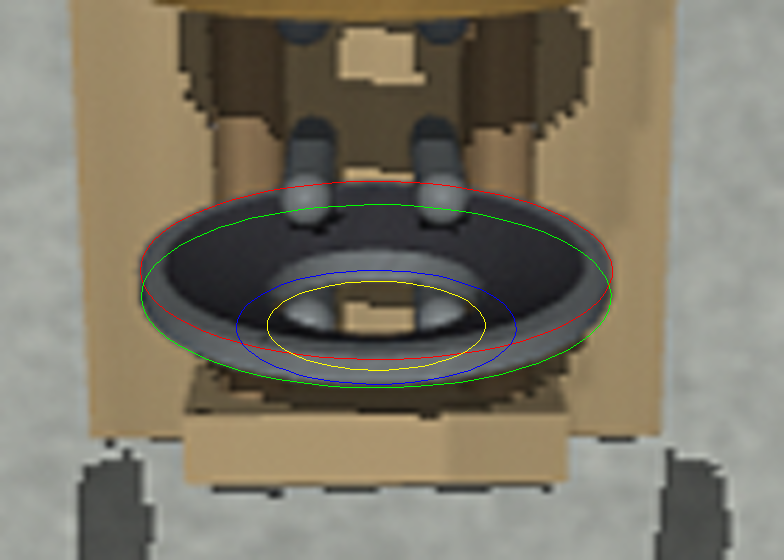

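Request:
arm_command:
  deltas:
    - {"xyz": [0.001,-0.005,-0.03],"turn": [0,0,0]}
    - {"xyz": [0,0,-0.035],"turn": [0,0,0]}
    - {"xyz": [0,0,-0.025],"turn": [0,0,0]}
    - {"xyz": [0,0,-0.01],"turn": [0,0,0]}
    - {"xyz": [0,0,0],"turn": [0,0,0]}

```text
clock: 7.12
eef_pos: [522.1, -224.1, 48.1]
eef_rot: [-3.141, -0.0, 1.679]
wrist_force: [0.0, -0.2, -0.4]
finger_gap: 93.9
```

```bash
python3 - <<'E'
from h import *
s,c=snap('wrist','w7'); print(s['clock'],s['eef_pos'].round(1),s['eef_rot'].round(3),s['wrist_force'].round(1),s['finger_gap'])
crop('w7',170,180,350,310,4.4)
print(((proj('w7',s['eef_pos']+[0,0,8])-[170,180])*4.4))
E
```

```text
7.125 [ 522.1 -224.1   48.1] [-3.141 -0.     1.679] [ 0.  -0.2 -0.4] 93.87533683485518
[[384.45017462 290.92442347]]
```

View pics/w7_c170_180.png

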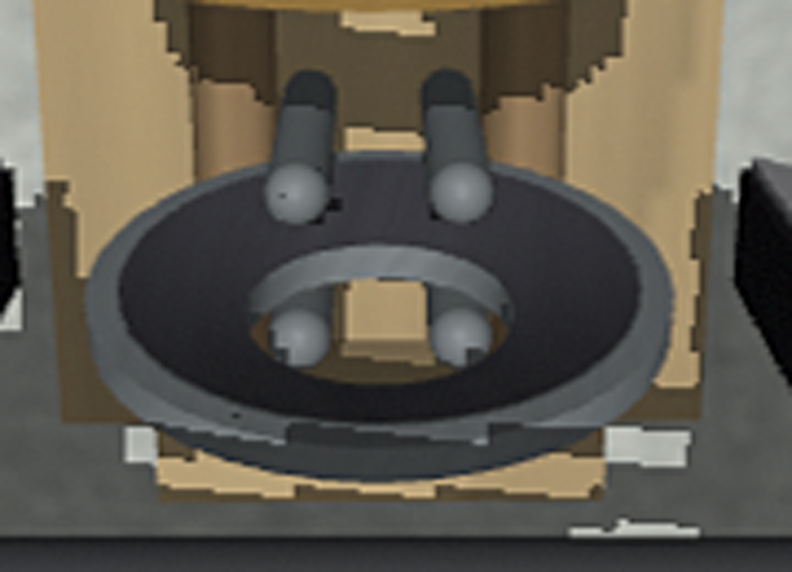

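```bash
python3 - <<'E'
from h import *
p,f,m,ax=fit_neg('w7',170,180,4.4,(86,673,148,482,118,641,422,-8));print(p.round(2),np.degrees(p[3]),f.round(1),m.round(1))
E
```

```text
[-2.27 -0.86 -6.86  0.09] 5.128713931254685 [ 0.1 -0.1  0.  -1.8 -0.7  0.7  1.8  1.1] [ 521.4 -226.4   55. ]
```

Request:
arm_command:
  deltas:
    - {"xyz": [0,0.0007,0],"turn": [0,0,0]}
    - {"xyz": [0,0,0],"turn": [0,0,0]}
    - {"xyz": [0,0,0],"turn": [0,0,0]}
    - {"xyz": [0,0,0],"turn": [0,0,0]}
    - {"xyz": [0,0,0],"turn": [0,0,0]}
  gripper: 1
  force: 30

```text
clock: 7.8
eef_pos: [522.1, -223.9, 48.2]
eef_rot: [3.141, 0.0, 1.678]
wrist_force: [1.0, -0.1, 2.7]
finger_gap: 66.5
```

Request:
arm_command:
  deltas:
    - {"xyz": [0,0,0.01],"turn": [0,0,0]}
    - {"xyz": [0,0,0.02],"turn": [0,0,0]}
    - {"xyz": [0,0,0.04],"turn": [0,0,0]}
    - {"xyz": [0,0,0.05],"turn": [0,0,0]}
    - {"xyz": [0,0,0.05],"turn": [0,0,0]}
    - {"xyz": [0,0,0.03],"turn": [0,0,0]}
    - {"xyz": [0,0,0],"turn": [0,0,0]}

```text
clock: 8.68
eef_pos: [522.4, -224.0, 250.2]
eef_rot: [3.138, 0.002, 1.678]
wrist_force: [-0.0, -0.2, -2.4]
finger_gap: 66.7
```

```bash
python3 - <<'E'
from h import *
s,c=snap('wrist','w8'); print(s['clock'],s['eef_pos'].round(1),s['eef_rot'].round(3),s['wrist_force'].round(1),s['finger_gap'])
crop('w8',150,180,350,310,3.9)
E
```

```text
8.675 [ 522.4 -224.   250.2] [3.138e+00 2.000e-03 1.678e+00] [-0.  -0.2 -2.4] 66.70654286089429
```

View pics/w8_c150_180.png

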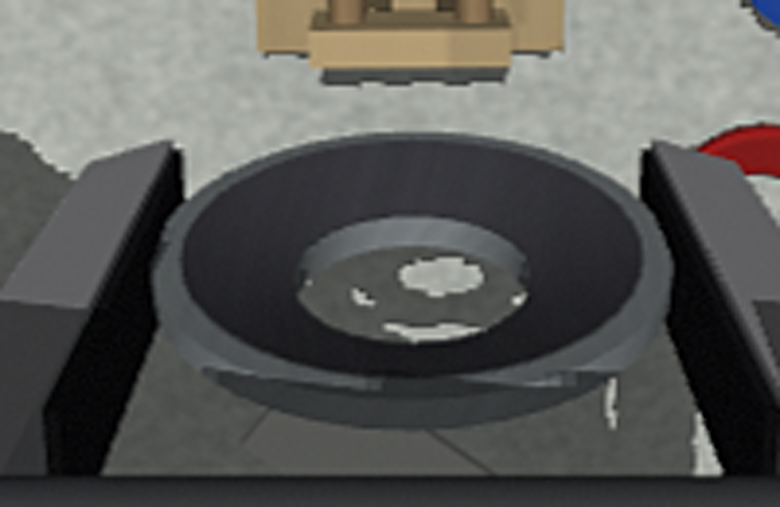

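```bash
python3 - <<'E'
from h import *
p,f,m,ax=fit_neg('w8',150,180,3.9,(153,672,131,428,183,643,377,-8));print(p.round(2),np.degrees(p[3]),f.round(1),m.round(1))
C=[(0,0,255),(0,255,0),(255,0,0),(0,255,255)]
w=washer(m,ax)
overlay('w8',list(zip(w,C)),150,180,350,310,3.9,'o8')
E
```

```text
[-2.69 -1.08 -6.19  0.1 ] 5.512426139870565 [ 0.9 -0.4  0.1 -0.6 -1.7  1.1  0.6  1.8] [ 521.6 -226.8  256.4]
```

View pics/o8.png

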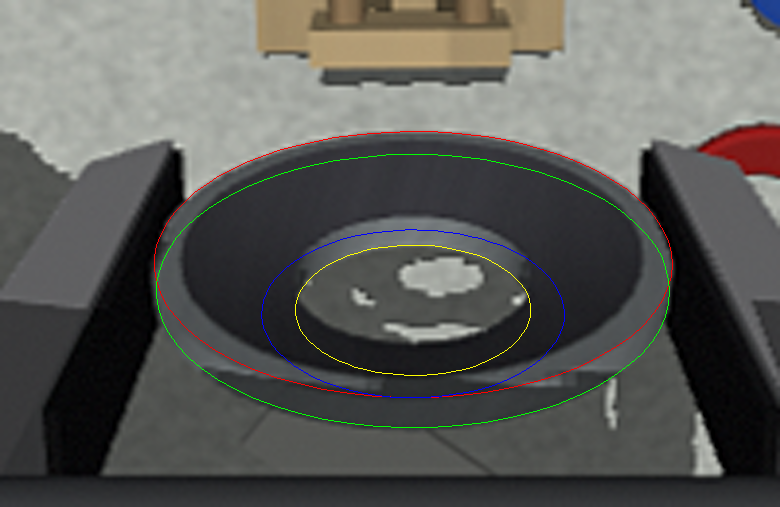

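```bash
cat >> h.py <<'E'
def Rpl(v,psi=PSI,el=40):
    """tool x ~ -a; tool-frame washer direction v (x,0,z) that must point along a"""
    u=np.array([np.cos(psi),np.sin(psi),0]);e=np.radians(el);a=np.cos(e)*u+np.array([0,0,np.sin(e)]);x=np.sin(e)*u-np.array([0,0,np.cos(e)])
    Rb=np.c_[-a,np.cross(a,x),x]
    th=np.arctan2(v[2],-v[0]); return Rb@R.from_euler('y',-th).as_matrix()
E
python3 - <<'E'
from h import *
L=.096;v=np.array([-np.cos(L),0,np.sin(L)]);Rp=Rpl(v);o,a,x,y=arb()
print(Rp@v,a)
s=read_state();Rc,t=toolT(s);rv=R.from_matrix(Rp@Rc.T).as_rotvec();print('turn',rv.round(4),np.degrees(np.linalg.norm(rv)),(rv/12).round(4))
tgt=o+120*a-Rp@[-2.7,0,-7.3];print(tgt.round(1),((tgt-t)/12).round(2)); 
for k in np.linspace(0,1,6):
    Rk=R.from_rotvec(rv*k).as_matrix()@Rc; print(ik(Rk,t+(tgt-t)*k).round(2))
E
```

```text
[ 0.76294406 -0.06885096  0.64278761] [ 0.76294406 -0.06885096  0.64278761]
turn [-0.6008 -0.6107  1.2956] 88.9909189486617 [-0.0501 -0.0509  0.108 ]
[623.9 256.2 194.1] [ 8.51 39.99 -4.5 ]
[-0.47  0.34  1.4   0.    1.4  -0.58]
[-0.27  0.2   1.6  -0.07  1.18 -0.61]
[-0.05  0.14  1.72 -0.18  0.98 -0.61]
[ 0.16  0.14  1.78 -0.35  0.8  -0.56]
[ 0.34  0.21  1.79 -0.58  0.66 -0.47]
[ 0.48  0.32  1.73 -0.85  0.54 -0.37]
```

```bash
python3 - <<'E'
from h import *
o,a,x,y=arb();
for L in(.096,0):
  v=np.array([-np.cos(L),0,np.sin(L)]);Rp=Rpl(v)
  for phi in(-.3,-.15,0,.15,.3):
    Q=R.from_rotvec(a*phi).as_matrix()@Rp
    for Lt in(220,260,300):
      print(L,phi,Lt,[ik(Q,o+q*a-Q@[-2.7,0,-7.3],Lt)[3:].round(2).tolist() for q in(120,65,30)], Q[:,2].round(2))
E
```

```text
0.096 -0.3 220 [[-0.95, 0.91, -0.32], [-1.02, 0.88, -0.18], [-1.06, 0.87, -0.09]] [ 0.66 -0.35 -0.67]
0.096 -0.3 260 [[-0.98, 0.92, -0.24], [-1.04, 0.9, -0.11], [-1.08, 0.89, -0.02]] [ 0.66 -0.35 -0.67]
0.096 -0.3 300 [[-1.0, 0.93, -0.18], [-1.05, 0.92, -0.04], [-1.09, 0.91, 0.05]] [ 0.66 -0.35 -0.67]
0.096 -0.15 220 [[-0.89, 0.73, -0.37], [-0.99, 0.7, -0.2], [-1.06, 0.69, -0.09]] [ 0.69 -0.21 -0.69]
0.096 -0.15 260 [[-0.93, 0.73, -0.28], [-1.03, 0.71, -0.12], [-1.1, 0.7, -0.01]] [ 0.69 -0.21 -0.69]
0.096 -0.15 300 [[-0.97, 0.74, -0.2], [-1.07, 0.72, -0.04], [-1.13, 0.72, 0.07]] [ 0.69 -0.21 -0.69]
0.096 0 220 [[-0.79, 0.55, -0.46], [-0.94, 0.51, -0.26], [-1.05, 0.5, -0.12]] [ 0.71 -0.06 -0.7 ]
0.096 0 260 [[-0.85, 0.54, -0.37], [-1.01, 0.51, -0.16], [-1.12, 0.51, -0.01]] [ 0.71 -0.06 -0.7 ]
0.096 0 300 [[-0.92, 0.54, -0.27], [-1.08, 0.52, -0.05], [-1.18, 0.52, 0.09]] [ 0.71 -0.06 -0.7 ]
0.096 0.15 220 [[-0.58, 0.38, -0.67], [-0.81, 0.33, -0.4], [-1.0, 0.3, -0.18]] [ 0.72  0.08 -0.69]
0.096 0.15 260 [[-0.67, 0.35, -0.56], [-0.94, 0.31, -0.25], [-1.14, 0.3, -0.02]] [ 0.72  0.08 -0.69]
[... 1140 characters left out ...]
0.53, -0.28]] [ 0.64 -0.06 -0.77]
0 0 300 [[-0.68, 0.59, -0.51], [-0.81, 0.55, -0.33], [-0.91, 0.53, -0.19]] [ 0.64 -0.06 -0.77]
0 0.15 220 [[-0.36, 0.48, -0.89], [-0.5, 0.4, -0.71], [-0.62, 0.36, -0.56]] [ 0.65  0.09 -0.76]
0 0.15 260 [[-0.4, 0.45, -0.83], [-0.56, 0.37, -0.63], [-0.7, 0.34, -0.46]] [ 0.65  0.09 -0.76]
0 0.15 300 [[-0.45, 0.42, -0.77], [-0.64, 0.35, -0.54], [-0.8, 0.32, -0.35]] [ 0.65  0.09 -0.76]
0 0.3 220 [[0.05, 0.38, -1.29], [-0.02, 0.28, -1.2], [-0.12, 0.21, -1.09]] [ 0.64  0.24 -0.73]
0 0.3 260 [[0.06, 0.34, -1.3], [-0.03, 0.24, -1.19], [-0.15, 0.17, -1.06]] [ 0.64  0.24 -0.73]
0 0.3 300 [[0.07, 0.3, -1.32], [-0.04, 0.2, -1.19], [-0.21, 0.13, -1.0]] [ 0.64  0.24 -0.73]
```

```bash
cat >> h.py <<'E'
def place(L,phi,psi=PSI,el=40):
    v=np.array([-np.cos(L),0,np.sin(L)]);Q=Rpl(v,psi,el)
    a=Q@v; return R.from_rotvec(a*phi).as_matrix()@Q
E
python3 - <<'E'
from h import *
Q=place(.05,.1);o,a,x,y=arb()
s=read_state();Rc,t=toolT(s);rv=R.from_matrix(Q@Rc.T).as_rotvec();print('turn',rv.round(4),np.degrees(np.linalg.norm(rv)),(rv/12).round(4))
tgt=o+120*a-Q@[-2.7,0,-7.3];print(tgt.round(1),((tgt-t)/12).round(2),t); 
for q in(120,65,45,30):print([ik(Q,o+q*a-Q@[-2.7,0,-7.3],Lt)[3:].round(2).tolist() for Lt in (220,260,300)])
for k in np.linspace(0,1,6):
    Rk=R.from_rotvec(rv*k).as_matrix()@Rc; print(ik(Rk,t+(tgt-t)*k).round(2))
E
```

```text
turn [-0.493  -0.6509  1.3356] 89.69195353114387 [-0.0411 -0.0542  0.1113]
[623.6 256.9 193.9] [ 8.48 40.06 -4.51] [ 521.83656959 -223.71619469  248.01972191]
[[-0.55, 0.48, -0.69], [-0.62, 0.45, -0.61], [-0.69, 0.43, -0.52]]
[[-0.72, 0.41, -0.48], [-0.81, 0.4, -0.38], [-0.89, 0.39, -0.27]]
[[-0.8, 0.4, -0.39], [-0.89, 0.39, -0.28], [-0.98, 0.38, -0.16]]
[[-0.86, 0.39, -0.32], [-0.95, 0.38, -0.2], [-1.05, 0.37, -0.08]]
[-0.47  0.34  1.4   0.    1.4  -0.58]
[-0.28  0.2   1.6  -0.04  1.18 -0.64]
[-0.08  0.13  1.73 -0.11  0.97 -0.67]
[ 0.12  0.13  1.79 -0.23  0.78 -0.68]
[ 0.29  0.19  1.8  -0.4   0.6  -0.65]
[ 0.43  0.3   1.75 -0.62  0.45 -0.61]
```

Request:
arm_command:
  deltas:
    - {"xyz": [0.0085,0.04,0],"turn": [-0.0411,-0.0542,0.1113]}
    - {"xyz": [0.0085,0.04,0],"turn": [-0.0411,-0.0542,0.1113]}
    - {"xyz": [0.0085,0.04,0],"turn": [-0.0411,-0.0542,0.1113]}
    - {"xyz": [0.0085,0.04,0],"turn": [-0.0411,-0.0542,0.1113]}
    - {"xyz": [0.0085,0.04,0],"turn": [-0.0411,-0.0542,0.1113]}
    - {"xyz": [0.0085,0.04,0],"turn": [-0.0411,-0.0542,0.1113]}
    - {"xyz": [0.0085,0.04,0],"turn": [-0.0411,-0.0542,0.1113]}
    - {"xyz": [0.0085,0.04,0],"turn": [-0.0411,-0.0542,0.1113]}
    - {"xyz": [0.0085,0.04,-0.0135],"turn": [-0.0411,-0.0542,0.1113]}
    - {"xyz": [0.0085,0.04,-0.0135],"turn": [-0.0411,-0.0542,0.1113]}
    - {"xyz": [0.0085,0.04,-0.0135],"turn": [-0.0411,-0.0542,0.1113]}
    - {"xyz": [0.0085,0.04,-0.0135],"turn": [-0.0411,-0.0542,0.1113]}

```text
clock: 10.22
eef_pos: [623.0, 257.5, 191.1]
eef_rot: [3.042, 0.746, 3.052]
wrist_force: [0.1, -0.7, -2.2]
finger_gap: 66.7
```

Request:
arm_command:
  deltas:
    - {"xyz": [0,0,0],"turn": [0,0,0]}
    - {"xyz": [0,0,0],"turn": [0,0,0]}

```text
clock: 10.48
eef_pos: [623.5, 255.7, 192.8]
eef_rot: [3.039, 0.745, 3.045]
wrist_force: [0.4, -0.6, -0.4]
finger_gap: 66.9
```

```bash
python3 - <<'E'
from h import *
s,c=snap('wrist','w9'); print(s['clock'],s['eef_pos'].round(1),s['eef_rot'].round(3),s['joints'].round(3),s['wrist_force'].round(1),s['finger_gap'])
A,t=toolT(s); print(np.degrees(R.from_matrix(place(.05,.1)@A.T).as_rotvec()))
from scipy.optimize import brentq
for Lt in(220,260,300): print(Lt,ik(A,t,Lt).round(3))
o,a,x,y=arb();print([ (n,proj('w9',o+q*a).round(1)) for n,q in(('nose',61.5),('col',0))])
E
```

```text
10.475 [623.5 255.7 192.8] [3.039 0.745 3.045] [ 0.432  0.312  1.737 -0.614  0.452 -0.612] [ 0.4 -0.6 -0.4] 66.89903309393397
[ 0.06695287 -0.16625915  0.08652572]
220 [ 0.413  0.347  1.662 -0.55   0.477 -0.693]
260 [ 0.432  0.296  1.754 -0.615  0.452 -0.611]
300 [ 0.453  0.248  1.841 -0.686  0.432 -0.522]
[('nose', array([[258. , 143.3]])), ('col', array([[258.4,  -3.1]]))]
```

View pics/w9.png

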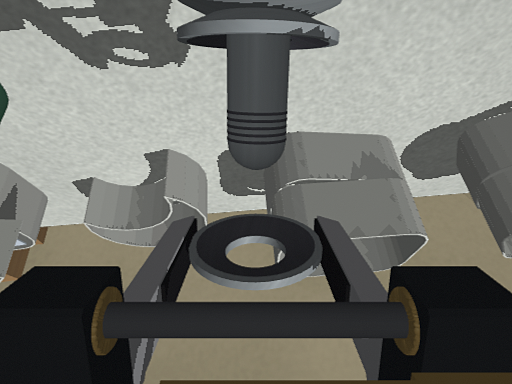

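```bash
python3 - <<'E'
from h import *
crop('w9',170,10,350,175,3.6);crop('w9',170,130,350,300,3.5)
E
```

```text
(no output)
```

View pics/w9_c170_10.png

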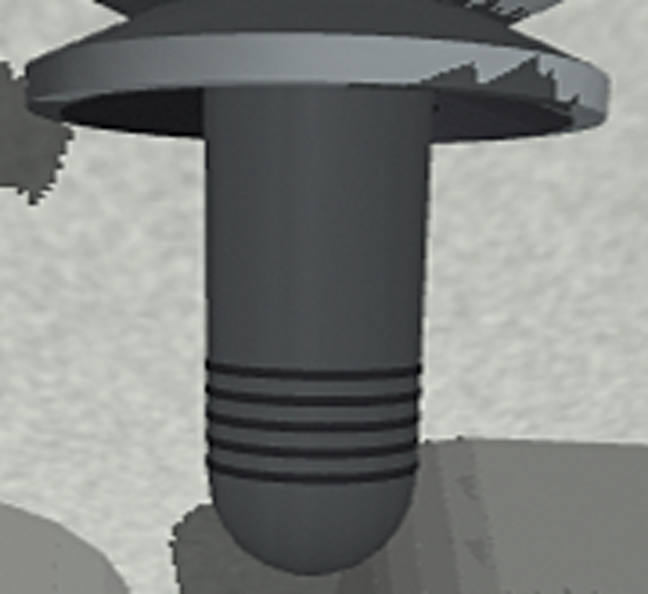

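View pics/w9_c170_130.png

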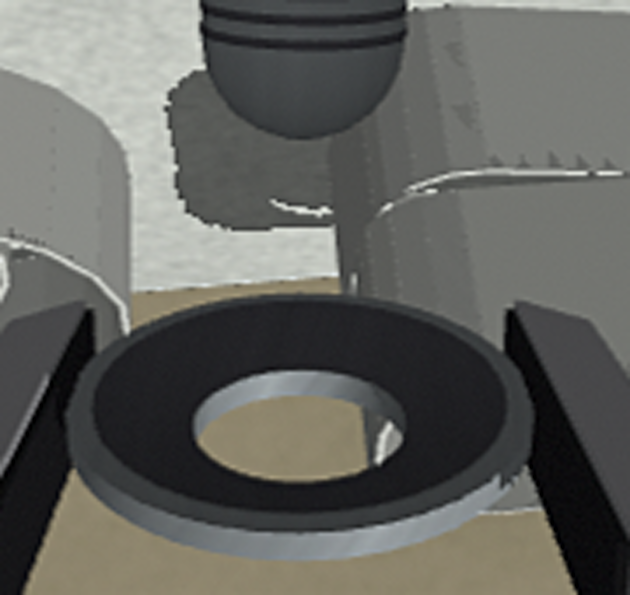

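```bash
cat >> h.py <<'E'
def arbor_pts(o,a,x,y):
    th=np.linspace(0,2*np.pi,181)[:,None]
    def circ(s,r,off=0): return o+s*a+off*x+r*(np.cos(th)*x+np.sin(th)*y)
    return circ
def model(fn,p,rows,psi,x0,y0,k,el=40):
    o,a,x,y=arb(psi,p); 
    if el!=40:pass
    c=arbor_pts(o,a,x,y)
    q=lambda P:(proj(fn,P)-[x0,y0]+.5)*k
    S=np.linspace(15,61.5,25);E=[q(c(s,13.5)) for s in S]
    l=np.array([e[e[:,0].argmin()] for e in E]);r=np.array([e[e[:,0].argmax()] for e in E])
    out=[]
    for row in rows:
        i=np.argsort(l[:,1]);out.append(np.interp(row,l[i,1],l[i,0]));i=np.argsort(r[:,1]);out.append(np.interp(row,r[i,1],r[i,0]))
    N=np.vstack([q(c(61.5+13.5*np.sin(b),13.5*np.cos(b))) for b in np.linspace(0,1.57,30)])
    w=[q(c(20,34,2)),q(c(16,34,2))]
    out+=[N[:,1].max(),min(v[:,0].min() for v in w),max(v[:,0].max() for v in w),w[0][:,1].max()]
    return np.array(out)
E
python3 - <<'E'
from h import *
rows=(150,330,460);obs=np.array([206,431,207,423,209,416,575,26,609,140.])
f=lambda p:model('w9',p[:3],rows,p[3],170,10,3.6)-obs
r=least_squares(f,[576,260,164,-.09]);print(r.x.round(2),r.fun.round(1))
J=r.jac;cov=np.linalg.inv(J.T@J);print('sd per 2px',2*np.sqrt(np.diag(cov)))
s,c=load('w9');A,t=toolT(s);o,a,x,y=arb(r.x[3],r.x[:3])
print('origin',o,'tool-frame nose',A.T@(r.x[:3]-t),'a',A.T@a)
E
```

```text
[ 5.7286e+02  2.5981e+02  1.6344e+02 -1.1000e-01] [-1.3  0.5 -0.5  0.8 -1.2  2.2 -4.  -1.5  1.2  4.3]
sd per 2px [0.39325103 0.16075341 0.3890677  0.00686281]
origin [526.03823094 264.99277111 123.90596879] tool-frame nose [ 57.20802755   0.54171781 -12.87374211] a [-0.99884783 -0.01491184  0.04561421]
```

```bash
python3 - <<'E'
from h import *
p,f,m,ax=fit_neg('w9',170,130,3.5,(67,533,293,558,92,508,513,-8));print(p.round(2),np.degrees(p[3]),f.round(1),m.round(1),ax)
C=[(0,0,255),(0,255,0),(255,0,0),(0,255,255)]
overlay('w9',list(zip(washer(m,ax),C)),170,130,350,300,3.5,'o9')
nose=np.array([572.86,259.81,163.44]);o,a,x,y=arb(-.11,nose)
d=m-o;print('washer mid in arbor frame s,x,y',d@a,d@x,d@y,'angle',np.degrees(np.arccos(ax@a)),ax@x,ax@y)
E
```

```text
[-1.2   0.02 -7.63  0.09] 5.262202212895659 [ 0.  -0.   0.  -0.1 -0.2  0.2  0.1  0.4] [619.2 255.3 199.2] [ 0.79096341 -0.06751741  0.60812686]
washer mid in arbor frame s,x,y 120.09102997184377 2.5254489873288932 0.6279642070369361 angle 2.777386988460841 0.04426074061841212 0.019721274939781392
```

View pics/o9.png

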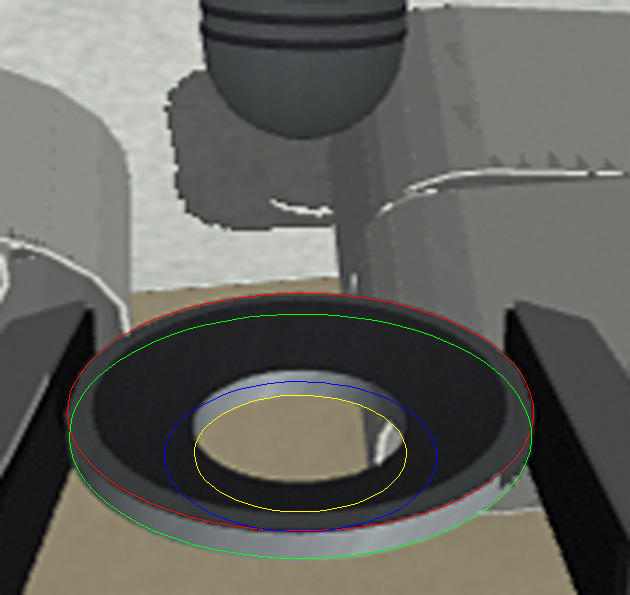

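Request:
arm_command:
  deltas:
    - {"xyz": [-0.0083,0.00075,-0.0064],"turn": [0,0,0]}
    - {"xyz": [-0.0083,0.00075,-0.0064],"turn": [0,0,0]}
    - {"xyz": [-0.0083,0.00075,-0.0064],"turn": [0,0,0]}
    - {"xyz": [-0.0083,0.00075,-0.0064],"turn": [0,0,0]}
    - {"xyz": [0,0,0],"turn": [0,0,0]}

```text
clock: 11.15
eef_pos: [590.6, 258.5, 168.4]
eef_rot: [3.038, 0.747, 3.044]
wrist_force: [-0.5, -0.4, -0.7]
finger_gap: 66.9
```

```bash
python3 - <<'E'
from h import *
s,c=snap('wrist','w10'); print(s['clock'],s['eef_pos'].round(1),s['eef_rot'].round(3),s['joints'].round(3),s['wrist_force'].round(1),s['finger_gap'])
A,t=toolT(s);nose=np.array([572.86,259.81,163.44]);o,a,x,y=arb(-.11,nose)
m=A@[-1.2,.02,-7.63]+t;ax=A@[-np.cos(.092),0,np.sin(.092)];b=m+5*ax-o;print('bore s,x,y',b@a,b@x,b@y)
crop('w10',170,60,350,290,2.6)
C=[(0,0,255),(0,255,0),(255,0,0),(0,255,255)]
cc=arbor_pts(o,a,x,y)
overlay('w10',list(zip(washer(m,ax),C))+[(cc(61.5,13.5),(255,0,255)),(np.array([o,o+75*a]),(0,255,0)),(cc(40,13.5),(255,0,255))],170,60,350,290,2.6,'o10')
E
```

```text
11.15 [590.6 258.5 168.4] [3.038 0.747 3.044] [ 0.466  0.291  1.832 -0.753  0.412 -0.442] [-0.5 -0.4 -0.7] 66.87784620709407
bore s,x,y 84.08883494769253 0.20690691531176242 -0.12911428845518777
```

View pics/o10.png

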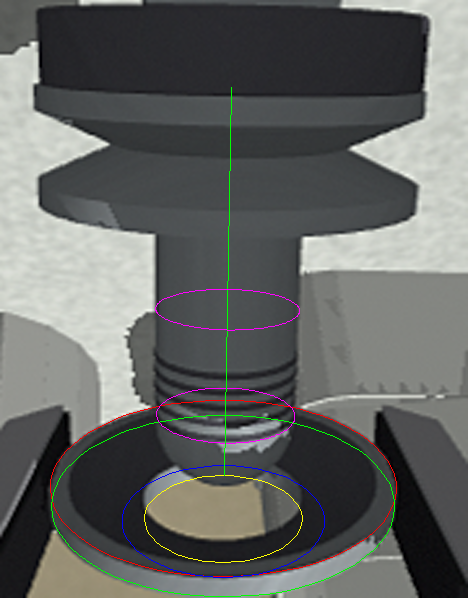

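Request:
arm_command:
  deltas:
    - {"xyz": [-0.0046,0.0005,-0.0039],"turn": [0,0,0]}
    - {"xyz": [-0.0046,0.0005,-0.0039],"turn": [0,0,0]}
    - {"xyz": [-0.0046,0.0005,-0.0039],"turn": [0,0,0]}
    - {"xyz": [0,0,0],"turn": [0,0,0]}

```text
clock: 11.7
eef_pos: [576.6, 260.8, 156.2]
eef_rot: [3.039, 0.747, 3.046]
wrist_force: [-0.3, 0.6, -1.1]
finger_gap: 67.1
```

```bash
cat >> h.py <<'E'
def chk(fn,toolmid,L,sgn=-1,nose=(572.86,259.81,163.44),psi=-.11):
    s,c=snap('wrist',fn); print(s['clock'],s['eef_pos'].round(1),s['eef_rot'].round(3),s['joints'].round(3),s['wrist_force'].round(1),s['moment'].round(2),s['finger_gap'])
    A,t=toolT(s);o,a,x,y=arb(psi,nose)
    m=A@np.array(toolmid)+t;ax=A@[sgn*np.cos(L),0,np.sin(L)];b=m+5*ax-o;print('small s,x,y',(b@a).round(2),(b@x).round(2),(b@y).round(2))
    C=[(0,0,255),(0,255,0),(255,0,0),(0,255,255)];cc=arbor_pts(o,a,x,y)
    overlay(fn,list(zip(washer(m,ax),C))+[(cc(61.5,13.5),(255,0,255)),(np.array([o,o+75*a]),(0,255,0)),(cc(40,13.5),(255,0,255))],150,60,370,300,2.4,'o_'+fn)
E
python3 - <<'E'
from h import *
chk('w11',(-1.2,.02,-7.63),.092)
E
```

```text
11.7 [576.6 260.8 156.2] [3.039 0.747 3.046] [ 0.484  0.288  1.87  -0.824  0.397 -0.355] [-0.3  0.6 -1.1] [ 0.04  0.27 -0.01] 67.06219502480175
small s,x,y 65.44 0.4 0.67
```

View pics/o_w11.png

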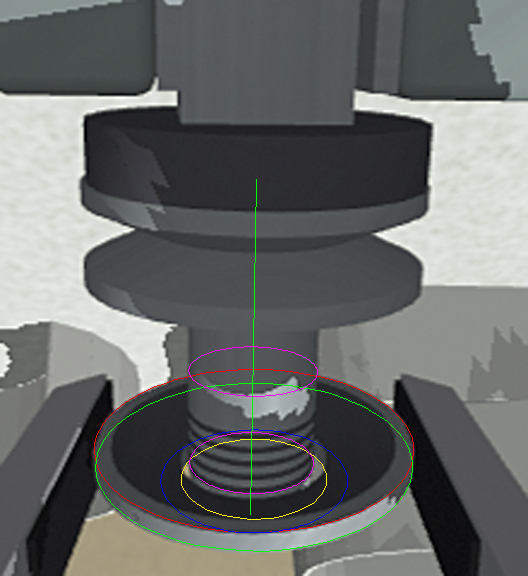

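Request:
arm_command:
  deltas:
    - {"xyz": [-0.0038,0.0003,-0.0032],"turn": [0,0,0]}
    - {"xyz": [-0.0038,0.0003,-0.0032],"turn": [0,0,0]}
    - {"xyz": [-0.0038,0.0003,-0.0032],"turn": [0,0,0]}
    - {"xyz": [-0.0038,0.0004,-0.0032],"turn": [0,0,0]}
    - {"xyz": [0,0,0],"turn": [0,0,0]}

```text
clock: 12.38
eef_pos: [561.4, 262.1, 143.5]
eef_rot: [3.039, 0.747, 3.046]
wrist_force: [-0.6, -0.5, -1.3]
finger_gap: 66.6
```

```bash
python3 - <<'E'
from h import *
chk('w12',(-1.2,.02,-7.63),.092)
E
```

```text
12.375 [561.4 262.1 143.5] [3.039 0.747 3.046] [ 0.501  0.285  1.911 -0.908  0.384 -0.253] [-0.6 -0.5 -1.3] [0.05 0.3  0.04] 66.64693282946543
small s,x,y 45.66 0.36 0.27
```

View pics/o_w12.png

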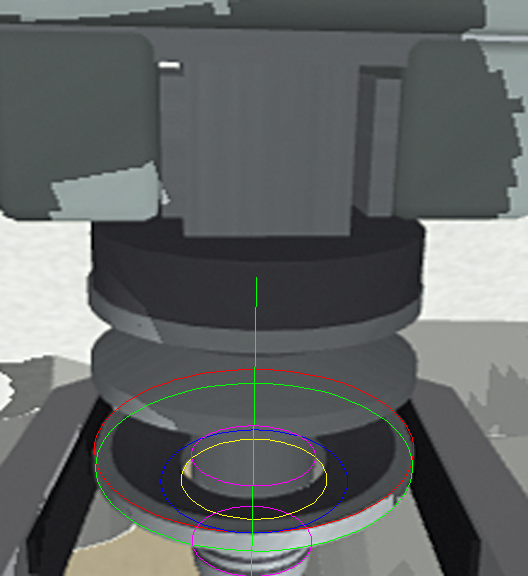

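Request:
arm_command:
  deltas:
    - {"xyz": [-0.0023,0.0002,-0.0019],"turn": [0,0,0]}
    - {"xyz": [-0.0023,0.0002,-0.0019],"turn": [0,0,0]}
    - {"xyz": [0,0,0],"turn": [0,0,0]}

```text
clock: 12.8
eef_pos: [556.9, 262.4, 139.8]
eef_rot: [3.039, 0.747, 3.045]
wrist_force: [0.6, -0.1, -1.4]
finger_gap: 66.7
```

Request:
arm_command:
  deltas:
    - {"xyz": [0,0,0],"turn": [0,0,0]}
    - {"xyz": [0,0,0],"turn": [0,0,0]}
    - {"xyz": [0,0,0],"turn": [0,0,0]}
    - {"xyz": [0,0,0],"turn": [0,0,0]}
  gripper: 0.23

```text
clock: 13.3
eef_pos: [557.2, 262.4, 140.1]
eef_rot: [3.038, 0.747, 3.045]
wrist_force: [-0.3, 0.9, -1.2]
finger_gap: 72.4
```

```bash
python3 - <<'E'
from h import *
chk('w13',(-1.2,.02,-7.63),.092)
E
```

```text
13.3 [557.2 262.4 140.1] [3.038 0.747 3.045] [ 0.507  0.285  1.922 -0.934  0.381 -0.222] [-0.3  0.9 -1.2] [ 0.06  0.18 -0.  ] 72.37672519655251
small s,x,y 40.18 0.24 0.16
```

View pics/w13.png

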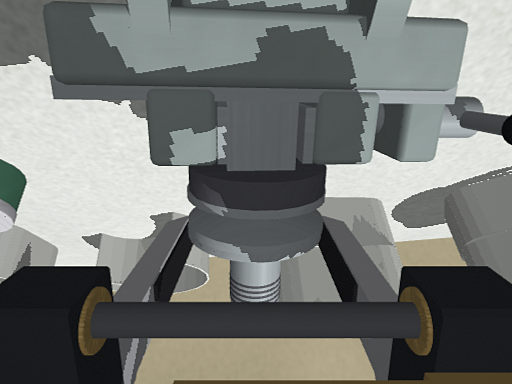

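```bash
python3 - <<'E'
from h import *
crop('w13',170,80,340,310,2.6)
s=read_state();A,t=toolT(s);print(A.round(3),t)
E
```

```text
[[-0.73   0.026  0.683]
 [ 0.071  0.997  0.038]
 [-0.68   0.076 -0.73 ]] [557.16809526 262.42351206 140.08979795]
```

View pics/w13_c170_80.png

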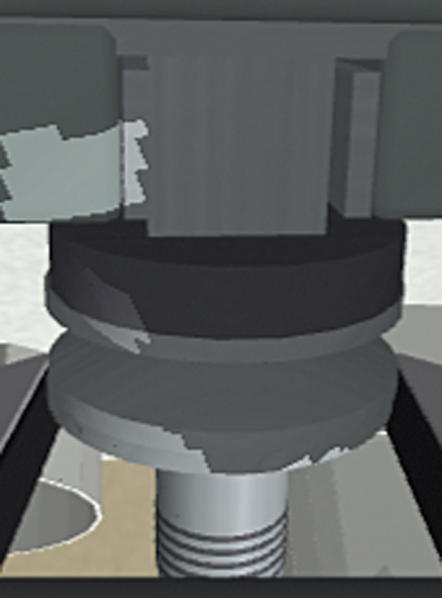

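Request:
arm_command:
  deltas:
    - {"xyz": [0,0,0],"turn": [0,0,0]}
    - {"xyz": [0,0,0],"turn": [0,0,0]}
    - {"xyz": [-0.007,-0.0004,0.0075],"turn": [0,0,0]}
    - {"xyz": [-0.014,-0.0008,0.015],"turn": [0,0,0]}
    - {"xyz": [-0.02,-0.001,0.0215],"turn": [0,0,0]}
    - {"xyz": [-0.02,-0.001,0.0215],"turn": [0,0,0]}
    - {"xyz": [-0.014,-0.001,0.015],"turn": [0,0,0]}
    - {"xyz": [0,0,0],"turn": [0,0,0]}
  gripper: 0

```text
clock: 14.35
eef_pos: [481.7, 258.6, 222.1]
eef_rot: [3.036, 0.749, 3.044]
wrist_force: [-0.2, -0.7, -0.1]
finger_gap: 93.9
```

```bash
python3 - <<'E'
from h import *
s,c=snap('wrist','w14'); print(s['clock'],s['eef_pos'].round(1),s['joints'].round(2),s['wrist_force'].round(1))
snap('scene','s14');crop('s14',240,90,340,190,6)
E
```

```text
14.35 [481.7 258.6 222.1] [ 0.59  0.02  2.01 -0.73  0.55 -0.4 ] [-0.2 -0.7 -0.1]
```

View pics/w14.png

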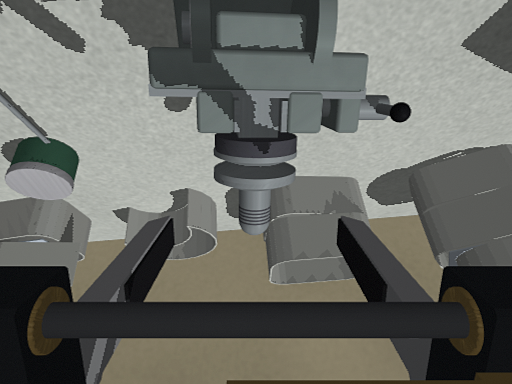

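View pics/s14_c240_90.png

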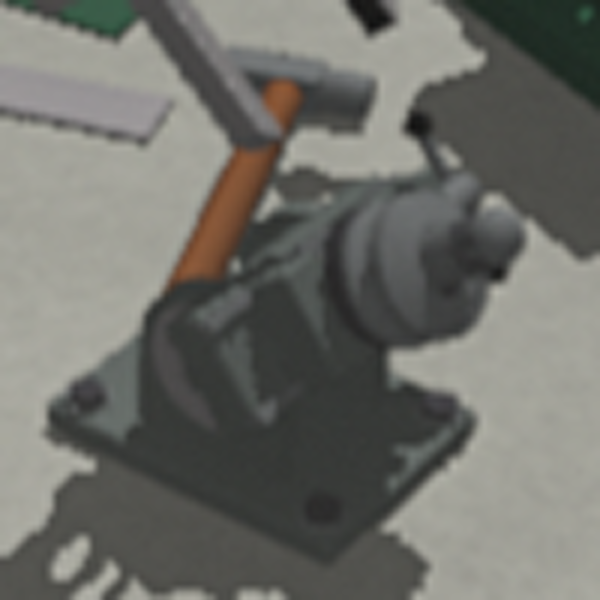

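```bash
python3 - <<'E'
from h import *
s=read_state();Rc,t=toolT(s);T=R.from_euler('xyz',[np.pi,0,1.678]).as_matrix()
rv=R.from_matrix(T@Rc.T).as_rotvec();d=np.array([511.1,-133.5,150])-t
print(rv.round(4),(rv/12).round(4),d.round(1),(d/12).round(2))
for k in np.linspace(0,1,7): print(ik(R.from_rotvec(rv*k).as_matrix()@Rc,t+d*k).round(2))
E
```

```text
[ 0.4932  0.6507 -1.336 ] [ 0.0411  0.0542 -0.1113] [  28.9 -391.8  -70.4] [  2.41 -32.65  -5.87]
[ 0.59 -0.06  2.08 -0.71  0.56 -0.42]
[ 0.46 -0.08  2.08 -0.54  0.64 -0.45]
[ 0.3  -0.07  2.06 -0.37  0.72 -0.49]
[ 0.14 -0.03  2.01 -0.24  0.81 -0.51]
[-0.03  0.05  1.93 -0.13  0.91 -0.51]
[-0.18  0.17  1.82 -0.05  1.03 -0.49]
[-0.33  0.31  1.67 -0.    1.16 -0.43]
```

Request:
arm_command:
  deltas:
    - {"xyz": [0.0024,-0.0327,0],"turn": [0.0411,0.0542,-0.1113]}
    - {"xyz": [0.0024,-0.0327,0],"turn": [0.0411,0.0542,-0.1113]}
    - {"xyz": [0.0024,-0.0327,0],"turn": [0.0411,0.0542,-0.1113]}
    - {"xyz": [0.0024,-0.0327,0],"turn": [0.0411,0.0542,-0.1113]}
    - {"xyz": [0.0024,-0.0327,0],"turn": [0.0411,0.0542,-0.1113]}
    - {"xyz": [0.0024,-0.0327,0],"turn": [0.0411,0.0542,-0.1113]}
    - {"xyz": [0.0024,-0.0327,-0.0117],"turn": [0.0411,0.0542,-0.1113]}
    - {"xyz": [0.0024,-0.0327,-0.0117],"turn": [0.0411,0.0542,-0.1113]}
    - {"xyz": [0.0024,-0.0326,-0.0117],"turn": [0.0411,0.0542,-0.1113]}
    - {"xyz": [0.0024,-0.0326,-0.0117],"turn": [0.0411,0.0542,-0.1113]}
    - {"xyz": [0.0024,-0.0326,-0.0117],"turn": [0.0411,0.0542,-0.1113]}
    - {"xyz": [0.0024,-0.0326,-0.0117],"turn": [0.0411,0.0542,-0.1113]}

```text
clock: 15.95
eef_pos: [510.9, -135.3, 148.9]
eef_rot: [-3.139, -0.002, 1.674]
wrist_force: [-0.0, 0.9, 0.7]
finger_gap: 93.9
```

Request:
arm_command:
  deltas:
    - {"xyz": [0,0,0],"turn": [0,0,0]}
    - {"xyz": [0,0,0],"turn": [0,0,0]}

```text
clock: 16.2
eef_pos: [510.8, -133.7, 149.7]
eef_rot: [-3.141, 0.0, 1.679]
wrist_force: [0.0, 0.3, 0.6]
finger_gap: 94.3
```

```bash
python3 - <<'E'
from h import *
s,c=snap('wrist','w15'); print(s['clock'],s['eef_pos'].round(2),s['eef_rot'].round(3),s['joints'].round(2),s['wrist_force'].round(1))
E
```

```text
16.2 [ 510.8  -133.71  149.66] [-3.141  0.     1.679] [-0.33  0.32  1.66 -0.    1.16 -0.43] [0.  0.3 0.6]
```

View pics/w15.png

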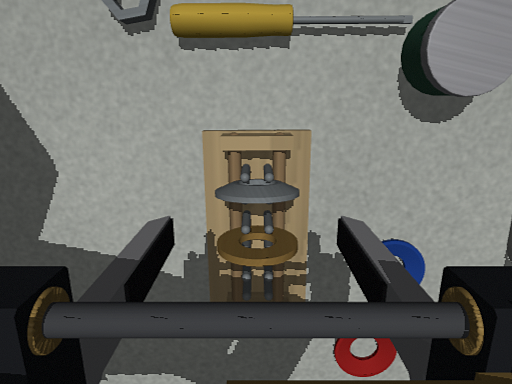

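Request:
arm_command:
  deltas:
    - {"xyz": [0.0003,0.0002,-0.035],"turn": [0,0,0]}
    - {"xyz": [0,0,-0.035],"turn": [0,0,0]}
    - {"xyz": [0,0,-0.022],"turn": [0,0,0]}
    - {"xyz": [0,0,-0.0095],"turn": [0,0,0]}
    - {"xyz": [0,0,0],"turn": [0,0,0]}
    - {"xyz": [0,0,0],"turn": [0,0,0]}

```text
clock: 17.0
eef_pos: [511.8, -133.5, 49.9]
eef_rot: [3.14, 0.001, 1.679]
wrist_force: [0.3, -0.4, 0.3]
finger_gap: 94.1
```

Request:
arm_command:
  deltas:
    - {"xyz": [0,0,0],"turn": [0,0,0]}
    - {"xyz": [0,0,0],"turn": [0,0,0]}
    - {"xyz": [0,0,0],"turn": [0,0,0]}
    - {"xyz": [0,0,0],"turn": [0,0,0]}
    - {"xyz": [0,0,0],"turn": [0,0,0]}
  gripper: 1
  force: 30

```text
clock: 17.62
eef_pos: [511.5, -133.6, 49.1]
eef_rot: [3.141, 0.0, 1.678]
wrist_force: [0.7, 0.6, 3.9]
finger_gap: 66.9
```

Request:
arm_command:
  deltas:
    - {"xyz": [0,0,0.01],"turn": [0,0,0]}
    - {"xyz": [0,0,0.02],"turn": [0,0,0]}
    - {"xyz": [0,0,0.04],"turn": [0,0,0]}
    - {"xyz": [0,0,0.05],"turn": [0,0,0]}
    - {"xyz": [0,0,0.05],"turn": [0,0,0]}
    - {"xyz": [0,0,0.03],"turn": [0,0,0]}
    - {"xyz": [0,0,0],"turn": [0,0,0]}

```text
clock: 18.5
eef_pos: [511.7, -133.7, 251.1]
eef_rot: [3.138, 0.002, 1.678]
wrist_force: [-1.2, 0.4, -1.7]
finger_gap: 66.7
```

```bash
python3 - <<'E'
from h import *
s,c=snap('wrist','w16'); print(s['clock'],s['eef_pos'].round(1),s['eef_rot'].round(3),s['wrist_force'].round(1),s['finger_gap'])
crop('w16',150,190,360,300,3.8)
E
```

```text
18.5 [ 511.7 -133.7  251.1] [3.138e+00 2.000e-03 1.678e+00] [-1.2  0.4 -1.7] 66.68212849902393
```

View pics/w16_c150_190.png

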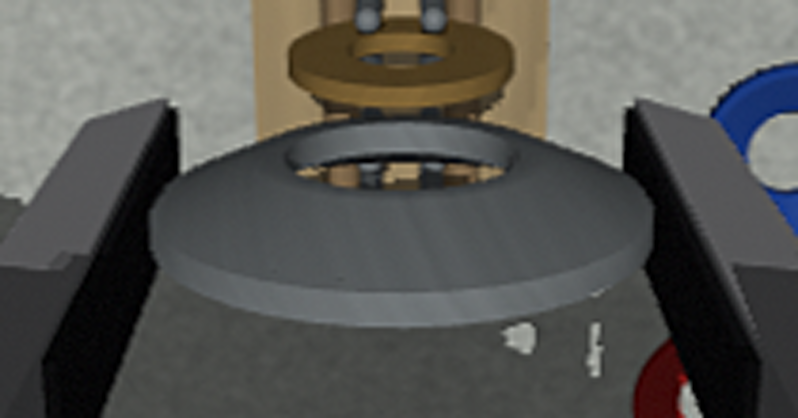

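```bash
python3 - <<'E'
from h import *
p,res,m,ax=fit_hand('w16',150,190,3.8,(149,655,327,292,121)); print(p.round(2),np.degrees(p[3]),res.round(2))
L=p[3];Nz=(572.86,259.81,163.44)
o,a,x,y=arb(-.11,Nz);s=read_state();Rc,t=toolT(s)
for phi in(0,.1):
    Q=place(-L,phi,-.11);print(Q@[np.cos(L),0,np.sin(L)],-a)
    rv=R.from_matrix(Q@Rc.T).as_rotvec()
    tgt=o+122*a+.5*x-Q@[3.5,0,-7.6];d=tgt-t;print(phi,'turn',(rv/12).round(4),np.degrees(np.linalg.norm(rv))/12,d.round(1),(d/12).round(2))
    for k in np.linspace(0,1,5): print(ik(R.from_rotvec(rv*k).as_matrix()@Rc,t+d*k).round(2))
    print('end',ik(Q,o+35*a-Q@[3.5,0,-7.6]).round(2))
E
```

```text
[ 2.86 -1.08 -6.94  0.13] 7.320968240832934 [-0.1   0.1  -0.19  0.18  0.01  0.53]
[-0.76141455  0.08409506 -0.64278761] [-0.76141455  0.08409506 -0.64278761]
0 turn [-0.0363 -0.0361  0.1095] 6.926326201732352 [115.1 387.5 -51.6] [ 9.59 32.29 -4.3 ]
[-0.33  0.23  1.54 -0.    1.38 -0.43]
[-0.1   0.18  1.63 -0.08  1.2  -0.51]
[ 0.11  0.2   1.66 -0.19  1.04 -0.58]
[ 0.3   0.27  1.64 -0.31  0.88 -0.66]
[ 0.44  0.38  1.57 -0.43  0.74 -0.77]
end [ 0.51  0.31  1.79 -0.56  0.63 -0.56]
[-0.76141455  0.08409506 -0.64278761] [-0.76141455  0.08409506 -0.64278761]
0.1 turn [-0.0305 -0.0422  0.1128] 7.1183157217070345 [115.2 388.3 -51.6] [ 9.6  32.35 -4.3 ]
[-0.33  0.23  1.54 -0.    1.38 -0.43]
[-0.11  0.17  1.64 -0.06  1.19 -0.54]
[ 0.09  0.17  1.69 -0.13  1.   -0.64]
[ 0.27  0.24  1.68 -0.22  0.82 -0.76]
[ 0.4   0.34  1.61 -0.29  0.65 -0.92]
end [ 0.47  0.27  1.84 -0.43  0.53 -0.72]
```

Request:
arm_command:
  deltas:
    - {"xyz": [0.0096,0.0323,0],"turn": [-0.0363,-0.0361,0.1095]}
    - {"xyz": [0.0096,0.0323,0],"turn": [-0.0363,-0.0361,0.1095]}
    - {"xyz": [0.0096,0.0323,0],"turn": [-0.0363,-0.0361,0.1095]}
    - {"xyz": [0.0096,0.0323,0],"turn": [-0.0363,-0.0361,0.1095]}
    - {"xyz": [0.0096,0.0323,0],"turn": [-0.0363,-0.0361,0.1095]}
    - {"xyz": [0.0096,0.0323,0],"turn": [-0.0363,-0.0361,0.1095]}
    - {"xyz": [0.0096,0.0323,0],"turn": [-0.0363,-0.0361,0.1095]}
    - {"xyz": [0.0096,0.0323,0],"turn": [-0.0363,-0.0361,0.1095]}
    - {"xyz": [0.0096,0.0323,-0.0129],"turn": [-0.0363,-0.0361,0.1095]}
    - {"xyz": [0.0096,0.0323,-0.0129],"turn": [-0.0363,-0.0361,0.1095]}
    - {"xyz": [0.0096,0.0323,-0.0129],"turn": [-0.0363,-0.0361,0.1095]}
    - {"xyz": [0.0096,0.0323,-0.0129],"turn": [-0.0363,-0.0361,0.1095]}

```text
clock: 20.05
eef_pos: [625.8, 254.9, 194.5]
eef_rot: [-3.138, 0.568, 3.037]
wrist_force: [1.2, -0.2, -1.5]
finger_gap: 66.9
```

Request:
arm_command:
  deltas:
    - {"xyz": [0,0,0],"turn": [0,0,0]}
    - {"xyz": [0,0,0],"turn": [0,0,0]}
    - {"xyz": [0,0,0],"turn": [0,0,0]}

```text
clock: 20.42
eef_pos: [626.5, 253.1, 197.6]
eef_rot: [-3.141, 0.569, 3.029]
wrist_force: [0.8, -0.3, -0.3]
finger_gap: 67.0
```

```bash
python3 - <<'E'
from h import *
chk('w17',(2.86,0,-7.4),.128,1)
crop('w17',170,0,350,165,3.6);crop('w17',170,150,350,300,3.5)
E
```

```text
20.425 [626.5 253.1 197.6] [-3.141  0.569  3.029] [ 0.438  0.37   1.572 -0.428  0.747 -0.77 ] [ 0.8 -0.3 -0.3] [ 0.05  0.16 -0.07] 66.97345148785615
small s,x,y 117.98 0.88 -0.72
```

View pics/w17.png

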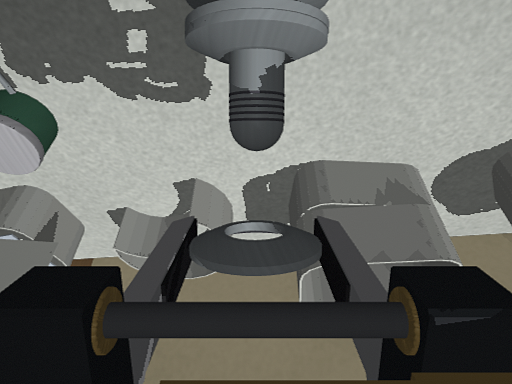

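View pics/w17_c170_0.png

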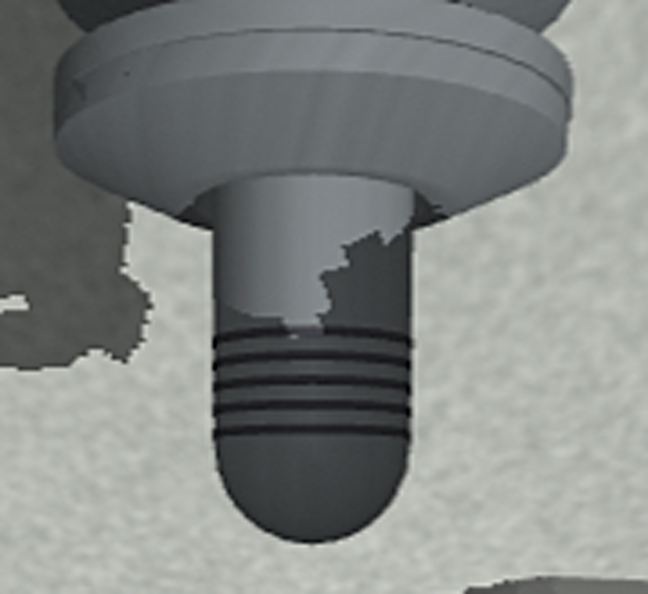

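View pics/w17_c170_150.png

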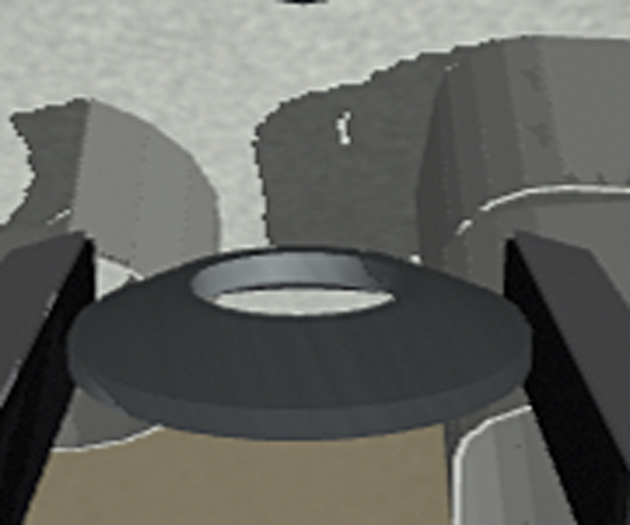

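```bash
python3 - <<'E'
from h import *
rows=(250,330,420);obs=np.array([214,411,214,411,214,410,544,54,573])
def f(p):
    m=model('w17',p[:3],rows,p[3],170,0,3.6)[:-1]; return (m-obs)*np.r_[np.ones(7),.5,.5]
r=least_squares(f,[573,260,164,-.11]);print(r.x.round(2),r.fun.round(1))
p,res,m,ax=fit_hand('w17',170,150,3.5,(67,533,440,410,246)); print(p.round(2),np.degrees(p[3]),res.round(2))
for N,psi in((r.x[:3],r.x[3]),((572.86,259.81,163.44),-.11)):
    o,a,x,y=arb(psi,N);b=m+5*ax-o;print((b@a).round(2),(b@x).round(2),(b@y).round(2),'tilt',(ax@x).round(3),(ax@y).round(3))
C=[(0,0,255),(0,255,0),(255,0,0),(0,255,255)]
overlay('w17',list(zip(washer(m,ax),C)),170,150,350,300,3.5,'o17')
E
```

```text
[ 5.7407e+02  2.5945e+02  1.6265e+02 -1.2000e-01] [-1.1  1.4 -0.6  0.3  0.   0.  -0.   1.1 -1.4]
[ 4.69 -0.04 -7.51  0.11] 6.280059746803487 [ 0.04 -0.04  0.82 -0.79 -0.04  0.25]
115.73 -0.96 -0.29 tilt -0.019 -0.003
116.18 0.45 -0.76 tilt -0.019 0.002
```

View pics/o17.png

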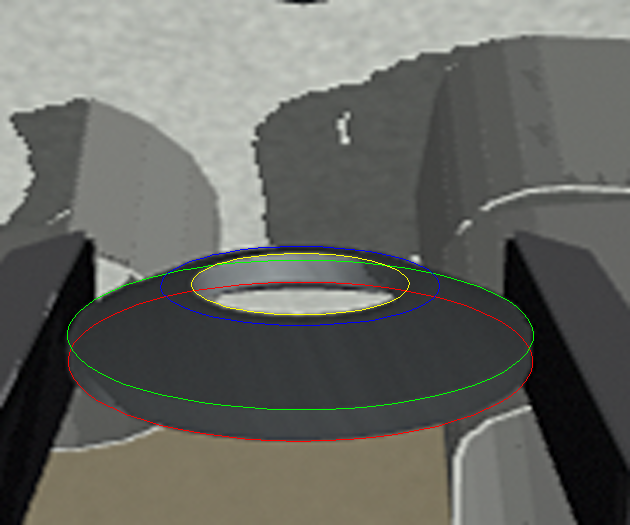

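Request:
arm_command:
  deltas:
    - {"xyz": [-0.0061,0.0008,-0.0055],"turn": [0,0,0]}
    - {"xyz": [-0.0062,0.0008,-0.0055],"turn": [0,0,0]}
    - {"xyz": [-0.0062,0.0008,-0.0054],"turn": [0,0,0]}
    - {"xyz": [-0.0061,0.0008,-0.0054],"turn": [0,0,0]}
    - {"xyz": [0,0,0],"turn": [0,0,0]}

```text
clock: 21.1
eef_pos: [601.3, 257.3, 175.0]
eef_rot: [-3.14, 0.569, 3.032]
wrist_force: [-0.4, -0.6, -1.0]
finger_gap: 66.6
```

```bash
python3 - <<'E'
from h import *
chk('w18',(4.4,0,-7.5),.11,1)
E
```

```text
21.1 [601.3 257.3 175. ] [-3.14   0.569  3.032] [ 0.465  0.354  1.652 -0.473  0.701 -0.699] [-0.4 -0.6 -1. ] [ 0.09  0.18 -0.02] 66.64310701911143
small s,x,y 82.38 1.42 0.68
```

View pics/o_w18.png

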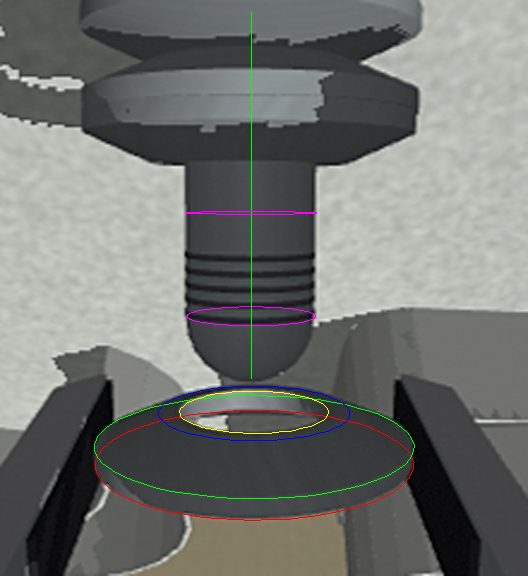

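Request:
arm_command:
  deltas:
    - {"xyz": [-0.0026,-0.0003,-0.0019],"turn": [0,0,0]}
    - {"xyz": [-0.0038,0.0003,-0.0032],"turn": [0,0,0]}
    - {"xyz": [-0.0038,0.0004,-0.0032],"turn": [0,0,0]}
    - {"xyz": [-0.0038,0.0004,-0.0032],"turn": [0,0,0]}
    - {"xyz": [0,0,0],"turn": [0,0,0]}

```text
clock: 21.78
eef_pos: [587.5, 258.1, 163.6]
eef_rot: [-3.14, 0.569, 3.032]
wrist_force: [0.3, -0.0, -1.5]
finger_gap: 67.2
```

```bash
python3 - <<'E'
from h import *
chk('w19',(4.4,0,-7.5),.11,1)
E
```

```text
21.775 [587.5 258.1 163.6] [-3.14   0.569  3.032] [ 0.478  0.344  1.694 -0.499  0.677 -0.658] [ 0.3 -0.  -1.5] [ 0.08  0.18 -0.03] 67.16311595830817
small s,x,y 64.56 1.25 -0.12
```

View pics/o_w19.png

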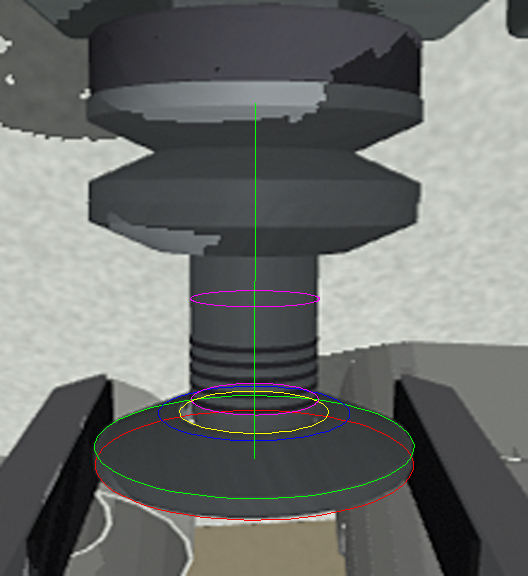

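Request:
arm_command:
  deltas:
    - {"xyz": [-0.0038,0.0004,-0.0032],"turn": [0,0,0]}
    - {"xyz": [-0.0038,0.0004,-0.0032],"turn": [0,0,0]}
    - {"xyz": [-0.0038,0.0004,-0.0032],"turn": [0,0,0]}
    - {"xyz": [-0.0038,0.0004,-0.0032],"turn": [0,0,0]}
    - {"xyz": [0,0,0],"turn": [0,0,0]}

```text
clock: 22.45
eef_pos: [572.3, 259.7, 150.9]
eef_rot: [-3.14, 0.569, 3.032]
wrist_force: [0.2, 0.6, -1.4]
finger_gap: 66.4
```

```bash
python3 - <<'E'
from h import *
chk('w20',(4.4,0,-7.5),.11,1)
E
```

```text
22.45 [572.3 259.7 150.9] [-3.14   0.569  3.032] [ 0.495  0.336  1.739 -0.531  0.652 -0.608] [ 0.2  0.6 -1.4] [0.09 0.21 0.04] 66.38933950412454
small s,x,y 44.64 1.21 -0.19
```

View pics/o_w20.png

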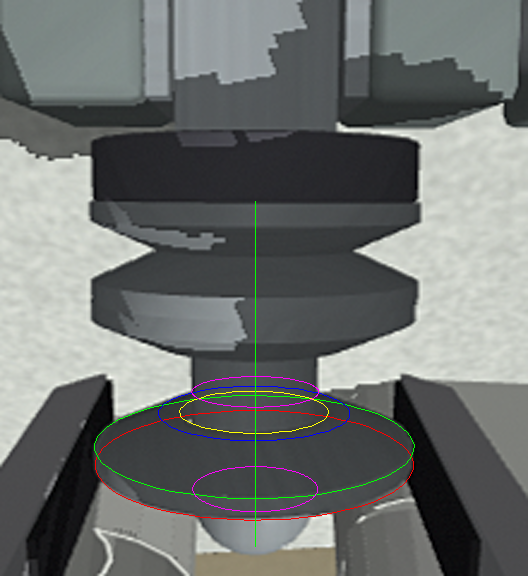

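Request:
arm_command:
  deltas:
    - {"xyz": [-0.003,0.0003,-0.0026],"turn": [0,0,0]}
    - {"xyz": [-0.003,0.0003,-0.0026],"turn": [0,0,0]}
    - {"xyz": [-0.003,0.0004,-0.0025],"turn": [0,0,0]}
    - {"xyz": [0,0,0],"turn": [0,0,0]}

```text
clock: 23.0
eef_pos: [563.4, 260.7, 143.2]
eef_rot: [-3.14, 0.569, 3.032]
wrist_force: [-0.0, -0.9, -0.8]
finger_gap: 66.7
```

Request:
arm_command:
  deltas:
    - {"xyz": [0,0,0],"turn": [0,0,0]}
    - {"xyz": [0,0,0],"turn": [0,0,0]}
    - {"xyz": [0,0,0],"turn": [0,0,0]}
    - {"xyz": [0,0,0],"turn": [0,0,0]}
  gripper: 0.23

```text
clock: 23.5
eef_pos: [563.7, 260.6, 143.5]
eef_rot: [-3.141, 0.57, 3.032]
wrist_force: [-0.0, -0.1, -0.2]
finger_gap: 72.6
```

```bash
python3 - <<'E'
from h import *
chk('w21',(4.4,0,-7.5),.11,1)
crop('w21',160,60,350,310,2.3)
s=read_state();print(toolT(s)[0].round(3))
E
```

```text
23.5 [563.7 260.6 143.5] [-3.141  0.57   3.032] [ 0.504  0.333  1.764 -0.551  0.638 -0.576] [-0.  -0.1 -0.2] [0.06 0.08 0.03] 72.58490233526905
small s,x,y 33.26 1.27 -0.21
[[-0.837  0.11   0.536]
 [ 0.092  0.994 -0.06 ]
 [-0.539 -0.001 -0.842]]
```

View pics/w21_c160_60.png

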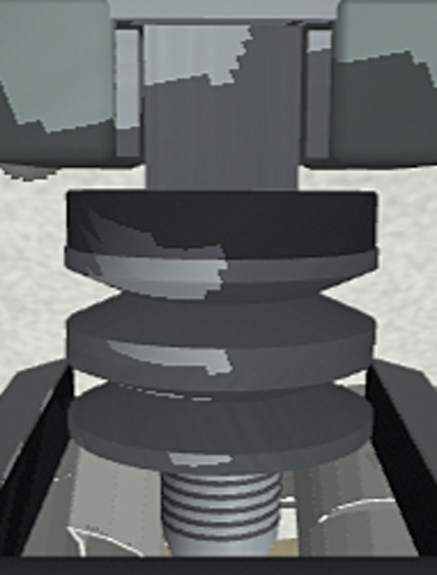

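Request:
arm_command:
  deltas:
    - {"xyz": [0,0,0],"turn": [0,0,0]}
    - {"xyz": [0,0,0],"turn": [0,0,0]}
    - {"xyz": [-0.0054,0.0006,0.0084],"turn": [0,0,0]}
    - {"xyz": [-0.0107,0.0012,0.0168],"turn": [0,0,0]}
    - {"xyz": [-0.0161,0.0018,0.0253],"turn": [0,0,0]}
    - {"xyz": [-0.0161,0.0018,0.0253],"turn": [0,0,0]}
    - {"xyz": [-0.0107,0.0012,0.0168],"turn": [0,0,0]}
    - {"xyz": [0,0,0],"turn": [0,0,0]}
  gripper: 0

```text
clock: 24.55
eef_pos: [504.5, 267.7, 237.8]
eef_rot: [3.14, 0.572, 3.031]
wrist_force: [0.4, 0.8, -0.8]
finger_gap: 93.8
```

```bash
python3 - <<'E'
from h import *
s,c=snap('wrist','w22'); print(s['clock'],s['eef_pos'].round(1),s['wrist_force'].round(1))
crop('w22',190,90,320,260,3.5)
snap('scene','s22');crop('s22',270,100,340,160,9);snap('top','t22')
C=[(0,0,255),(0,255,0),(255,0,0),(0,255,255)]
o,a,x,y=arb(-.11,(572.86,259.81,163.44));P=[]
for q,sg in((5,1),(15,-1),(25,1),(35,-1)): P+=[(washer(o+q*a+2*x,sg*a)[0],C[0]),(washer(o+q*a+2*x,sg*a)[2],C[2])]
overlay('w22',P,190,90,320,260,3.5,'o22')
E
```

```text
24.55 [504.5 267.7 237.8] [ 0.4  0.8 -0.8]
```

View pics/w22_c190_90.png

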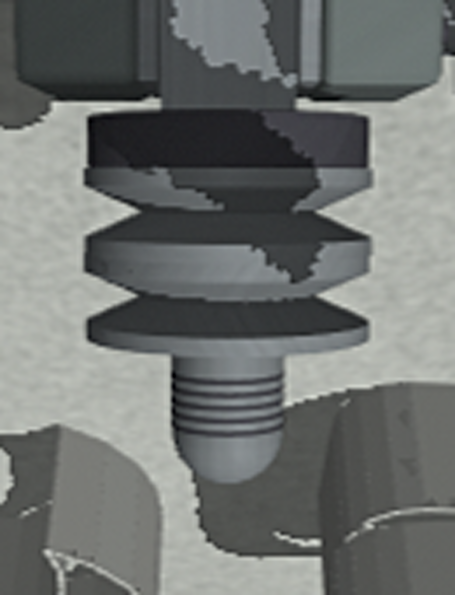

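View pics/o22.png

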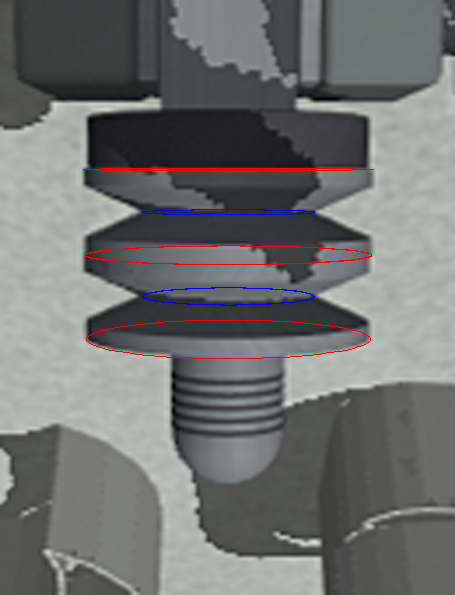

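View pics/s22_c270_100.png

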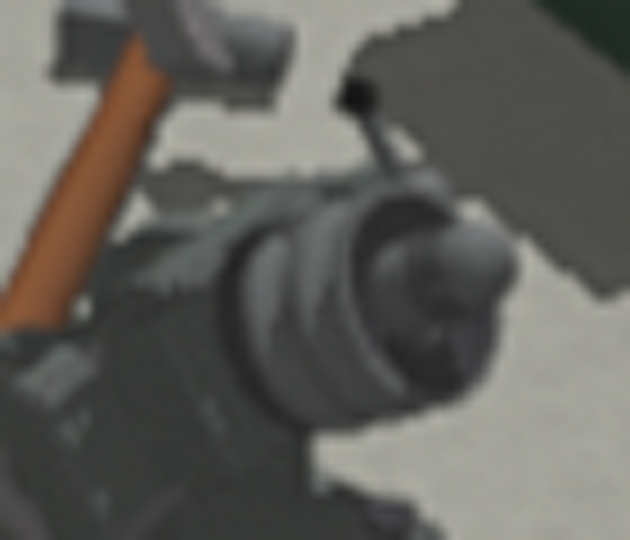

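View pics/t22.png

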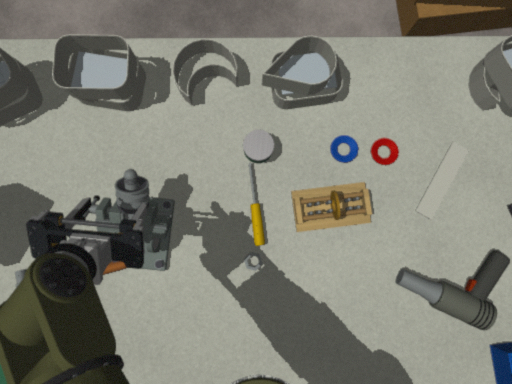

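Request:
arm_command:
  deltas:
    - {"xyz": [-0.005,0,0.03],"turn": [0,0,0]}
    - {"xyz": [0,0,0.03],"turn": [0,0,0]}
    - {"xyz": [0,0,0],"turn": [0,0,0]}
    - {"xyz": [0,0,0],"turn": [0,0,0]}

```text
clock: 25.2
eef_pos: [499.6, 266.9, 294.4]
eef_rot: [-3.139, 0.568, 3.032]
wrist_force: [0.5, 0.5, 0.4]
finger_gap: 94.1
```

```bash
python3 - <<'E'
from h import *
s=read_state();print(s['clock'],s['wrist_force'].round(1),s['qd'].round(3));print(sign_off())
E
```

```text
25.2 [0.5 0.5 0.4] [ 0.003  0.002  0.005  0.     0.004 -0.002]
the job is handed in; nothing more can be done
None
```

Both conical washers from the rack are on the arbor, and I handed the job in at 25.2 s. The first went on wide end to wide end, the second small end to small end.

- **Final pictures:** the four-washer outline drawn with centres at 5, 15, 25 and 35 mm from the collar matched the wrist image, so the pack looks closed up. I saw no gap and no visible tilt. The brass ring is still in the rack, and the look-alikes and bystanders looked unmoved, though the arm hid part of the hammer in the last top view.
- **Forces:** wrist force readings stayed within about 4 N throughout. The gripper was open and clear of everything at sign-off.
- **Washer put back once:** I first lifted the washer on the rack's left side, then found that the arm could only turn it the right way round for the fourth place. I set it back in the rack without dropping it and took the other one first.
- **Small disagreement:** two fits of the arbor's position from the wrist camera differed by about 1.4 mm across its axis. Both washers still went on without contact force.

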